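# Tilt the specimen stage to 30 degrees and pin it

### The arm

A 7-joint arm with a two-finger parallel gripper is mounted at the origin on a cart in front of the work surface, level with it; the furniture and walls round the work are solid. World frame = base frame: x ahead of the robot, y to its left, z up, the work surface at z = 0. Lengths are in m, angles in degrees, forces in N, time in s.
With the tool pointing down it reaches from about 0.425 to 0.875 m from the base axis. Payload 4.7 kg.
Tool frame: the origin (TCP) lies at the very end of the fingers, on their centre line; the grasp point (between the pads) lies 19 mm behind it; x points along the fingers, z is the direction in which the jaws open and shut, and the axes are right-handed (so a half turn about x gives the same grasp; the last joint's range is limited). The gripper opens to 87 mm and grips with 3 to 60 N. Pads are 19 mm wide; open, the fingers measure 117 mm over their backs; the gripper's body (75 mm by 190 mm) begins 51 mm behind the grasp point.
Start: joints at [-72.072, 18.392, -4.016, 83.108, 1.295, 78.541, -3.26], TCP at [0.191, 0.621, 0.223] pointing down, gripper open.
Joint ranges: [-163.93, 163.93], [-17.29, 119.83], [-79.2, 71.16], [3.27, 140.29], [-89.18, 269.18], [5.43, 117.66], [-154.24, 154.24]. Speed limits (degrees/s): [147.25, 147.25, 180, 180, 180, 180, 180].

### API

Orientations are given as [roll, pitch, yaw] about the fixed x, y, z axes, in that order (R = Rz(yaw) Ry(pitch) Rx(roll)).
In Python, from cell import env gives the robot as it stands. The module is installed in compiled form; this text tells all that it offers.
- The arm moves only by the tool drive_tool, never from a script. Its argument "increments" is a list of rows, each a list of 2 entries, a list of its own where there are three numbers: the shift along the tool's x, y, z scaled (see below), then the turn, a rotation vector about the tool's x, y, z scaled (see below). In form: [[[dx, dy, dz], [wx, wy, wz]], ...]. A call has 1 to 10 rows; each row shifts and turns the commanded pose from where the row before left it, along the tool's axes as they then stand; what a row does not reach is not made up. The controller multiplies each number of a shift by 0.04 m and each number of a turn by 120 degrees. A row lasts 1/10 s, in which the tool goes at most 50 mm and 8.59 degrees, less where a joint would pass 70% of its speed; a pose out of reach is approached as far as the arm can. A call with a number of a shift or a turn outside -1 to 1 is refused whole. A call with a gripper value outside its range is refused whole. "hand" is the gripper's target within -1 to 1 (fully open at 1, half-way at 0, shut at -1), set as the call begins (left out, the last holds). The fingers move at their own pace and stop on an object; "squeeze" is the grip in N (left out, the last holds). Time passes only in rows, so rows that do not move let the fingers close. It gives the time, the measured TCP pose, the force and the opening at its end, in the units of the state.
- env.get_obs(): the state, without advancing time (a new reading comes with each control period).
- env.read_camera(name): name is "scene" or "side" or "wrist"; returns a dict with "frame" (480x640x3 uint8, red, green, blue), "fx", "fy", "cx", "cy" (pixels), "R" (3x3) and "t" (3): a world point X has camera coordinates R X + t. Camera axes: x right, y down, z forward; pixel columns grow to the right and rows downward; lengths in m; the calibration is good to about 2 mm. A picture is of the moment at which its call begins. There is no depth.
- env.sign_off(): hands the job in, once; it reports no verdict.
The state is a dict: "time_s": time; "qpos": joint angles; "joint_velocities": joint speeds; "effort": joint torques, N m; "tool_pos": TCP position; "tool_rot": TCP orientation; "force": force on the tool from outside, world axes, zero at the start; "wrist_torque": the same for the moment, N m; "grip_width": finger opening in m.
Only numpy, scipy, OpenCV 4.12 (cv2) and the standard library are available. Lean on these libraries where they do the work, as an engineer would, in place of code of your own. Each camera call takes 0.05 s, during which the arm holds its last target.

### The job

Set the tilting specimen stage for viewing at 30 degrees: swing the front edge of its plate down by its ball handle until the middle one of the three notches in its index plate stands under the guide block. Then take the lock pin out of its holder and push it down through the guide into that notch until its head rests on the guide block, so that the stage is locked, and let go. Leave the weight, the vial and the tin where they stand.

Things in the scene. Friction and masses are not known exactly. Their poses are not given: they have to be found in the camera images.
- stage_frame: Fixed frame of the tilting stage: dark base plate 130 x 160 x 8 mm, two grey cheeks (y = +-55 mm, 10 mm thick, to z = 135 mm) that carry the stage between them. Origin at table height below the middle of the trunnion axis; x from the handle side (front) to the rear, y along the trunnion axis, which is level at z = 115 mm. The -y cheek goes on up and carries the guide block. Never moves.
- stage (a joint): Tilt of the stage about the trunnion axis, rad: 0 = plate level, growing as the front edge with the handle goes down; range -0.3 to 1.2. Friction (0.2 N m, about 2 N at the handle) keeps it where it is left. The stage is a plate 100 x 88 x 8 mm centred on the axis; the steel index plate turns with it. Its notches stand under the guide at 0, 0.524 (30 degrees, the middle one) and 1.047 rad.
- stage_handle (a point): Centre of the black ball knob, 26 mm in diameter, at the end of a thin rod (10 mm) that stands straight out from the middle of the front edge of the stage plate. The ball's centre lies 100 mm from the trunnion axis in the plane of the plate, 50 mm out from the plate's edge, at y = 0 of the frame, and swings with the stage.
- middle_notch (a point): Mouth of the middle notch, at the rim of the index plate, turning with the stage; straight below guide_mouth when the stage is at 30 degrees. The index plate is a steel disc sector, radius 50 mm, 14 mm thick, centred 76 mm to -y of the frame's origin, on the trunnion axis. Three notches in its rim 30 degrees apart, 11.5 mm wide, 21 mm deep, flared at the mouth.
- guide_mouth (a point): Centre of the upper mouth of the guide hole, on the top face of the fixed aluminium guide block (36 x 32 x 16 mm), 184 mm above the table, at x = 0, y = -76 mm of the frame. The hole is vertical, 11.5 mm in diameter, 16 mm long; the rim of the index plate passes 3 mm below it. Axes as those of stage_frame.
- lock_pin: Loose pin, 76 mm long: steel shank 10 mm in diameter, 38 mm long, its last 8 mm tapered to 4.4 mm; then a grooved aluminium head 17 mm in diameter, 38 mm long. Origin at the tip, z towards the head. Starts upright in the holder, tip 6 mm above the table. Home, the head rests on the guide block, tip 38 mm below the guide mouth; on the rim between notches it would stand 19 mm higher.
- pin_holder: Fixed black block 46 x 46 x 26 mm with an 11.5 mm hole, 20 mm deep, in its top, where the pin stands at the start. Origin at the centre of its underside. Fixed things around: a gooseneck lamp, up to 205 mm high, arches over the table between holder and stage, and a balance 350 mm high stands to the right, from x = 0.35 and y = -0.40 m of the table on.
- weight_100g: Loose brass calibration weight, 22 mm in diameter, 30 mm tall; bystander. Origin at the centre of its underside.
- vial: Loose small glass vial with a cap, 21 mm in diameter, 52 mm tall; bystander. Origin at the centre of its underside.
- pin_tin: Loose round tin, 67 mm in diameter, 25 mm tall; bystander. Origin at the centre of its underside.
Mind the look-alikes: they are no part of the job. Of the things that look like the stage_frame, the larger one is meant.

How it is judged:
By the outcome, as a careful person would: the job done as asked, in the order asked, and still so for the second after the job is handed in, with the robot touching nothing.
It also fails if it takes over 67 s, if anything falls off the work surface, if the arm or the gripper's body presses on something with over 40 N, if the wrist force passes 120 N, or if a joint passes its speed limit or range.

## Working session

There is one attempt and no reset: what is moved stays moved. The work goes in short steps, Python scripts to look and compute and a tool call to move; the robot and the scene stay as the last step left them, time stands still between calls to the robot, and variables do not carry over. Pictures are saved under pics/ and viewed, and the job is handed in when it is done.

Besides the shell and the picture viewer there is one more tool, called after "Emit:" as a command line: name --argument value ..., lists and objects as JSON in quotes. drive_tool: Moves the arm, as the interface text tells. Shifts and turns lie within -1 to 1; 1 stands for 0.04 m of shift or 120 degrees of turn. Its arguments: {"type":"object","properties":{"increments":{"type":"array"},"hand":{"type":"number"},"squeeze":{"type":"number"}},"required":["increments"]}

```bash
mkdir -p pics
cat > h.py <<'E'
import numpy as np, cv2, pickle
from cell import env
def snap(n,tag):
    c=env.read_camera(n); cv2.imwrite(f'pics/{tag}.png',c['frame'][:,:,::-1]); pickle.dump(c,open(f'pics/{tag}.pkl','wb')); return c
def load(tag): return pickle.load(open(f'pics/{tag}.pkl','rb'))
def ray(c,u,v):
    R=np.array(c['R']);t=np.array(c['t'])
    d=R.T@np.array([(u-c['cx'])/c['fx'],(v-c['cy'])/c['fy'],1]); return -R.T@t,d
def onz(c,u,v,z):
    o,d=ray(c,u,v); return o+d*(z-o[2])/d[2]
def tri(c1,p1,c2,p2):
    o1,d1=ray(c1,*p1);o2,d2=ray(c2,*p2)
    A=np.stack([d1,-d2],1);s=np.linalg.lstsq(A,o2-o1,rcond=None)[0]
    a=o1+d1*s[0];b=o2+d2*s[1];return (a+b)/2,np.linalg.norm(a-b)
def proj(c,X):
    p=np.array(c['R'])@np.array(X)+np.array(c['t']);return np.array([p[0]/p[2]*c['fx']+c['cx'],p[1]/p[2]*c['fy']+c['cy']])
def crop(tag,x0,y0,x1,y1,out,k=3):
    im=cv2.imread(f'pics/{tag}.png')[y0:y1,x0:x1];cv2.imwrite(f'pics/{out}.png',cv2.resize(im,None,fx=k,fy=k,interpolation=cv2.INTER_CUBIC))
E
python3 - <<'E'
from h import *
for n in ['scene','side','wrist']:
    c=snap(n,n+'0'); print(n,-np.array(c['R']).T@c['t'],c['fx'],np.round(c['R'],3).tolist())
o=env.get_obs()
for k,v in o.items(): print(k,v)
E
```

```text
scene [-0.53911414 -0.56321693  0.75677454] 574.9970959509116 [[0.531, -0.848, 0.007], [-0.374, -0.242, -0.895], [0.76, 0.473, -0.446]]
side [ 1.38146819 -0.29241839  0.82165972] 441.30758349010955 [[0.396, 0.918, 0.008], [0.546, -0.228, -0.806], [-0.738, 0.324, -0.592]]
wrist [0.127902   0.63977392 0.3836724 ] 378.57755798795233 [[0.295, 0.956, -0.003], [0.926, -0.285, 0.248], [0.236, -0.076, -0.969]]
time_s 0.15
qpos [-72.07308589  18.43238561  -4.01760711  83.15864745   1.29603012
  78.54157441  -3.25929665]
joint_velocities [-0.06451844 -0.1051422   0.04215807 -0.167361    0.00162919  0.04244261
  0.01967286]
effort [-1.45250306e-04 -4.91792893e+01 -4.04705079e-01 -3.12877464e+01
 -6.40687533e-02  4.04892932e-02  1.29890727e-04]
tool_pos [0.1912383  0.62078852 0.22167986]
tool_rot [-176.46000385   89.91251011 -103.57465032]
force [ 0.24089167 -1.14187693 -0.07111754]
wrist_torque [ 0.0072304  -0.01613435  0.01903242]
grip_width 0.08703852864798849
```

View pics/scene0.png

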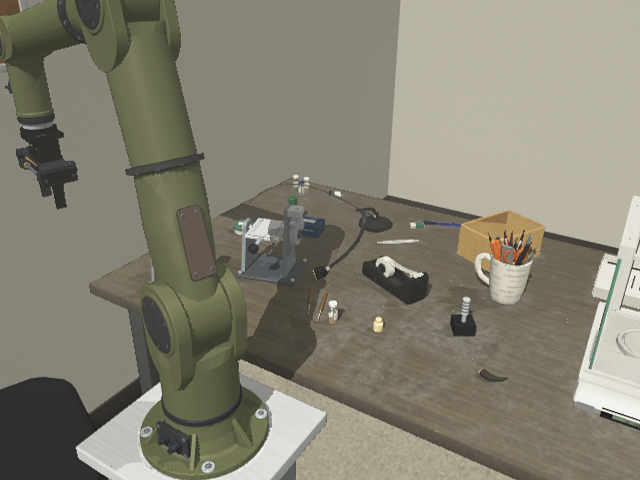

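View pics/side0.png

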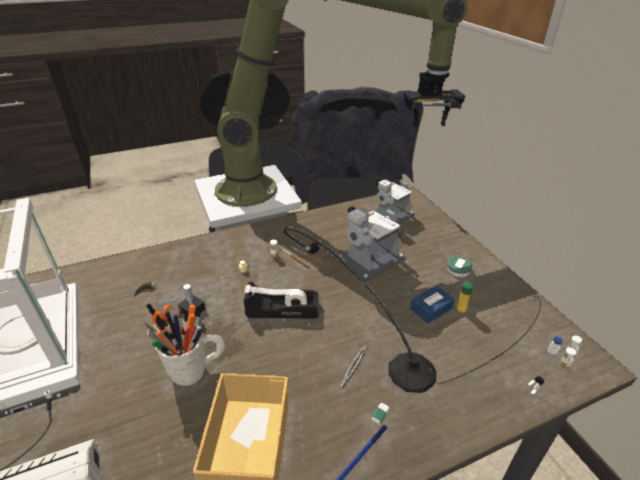

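View pics/wrist0.png

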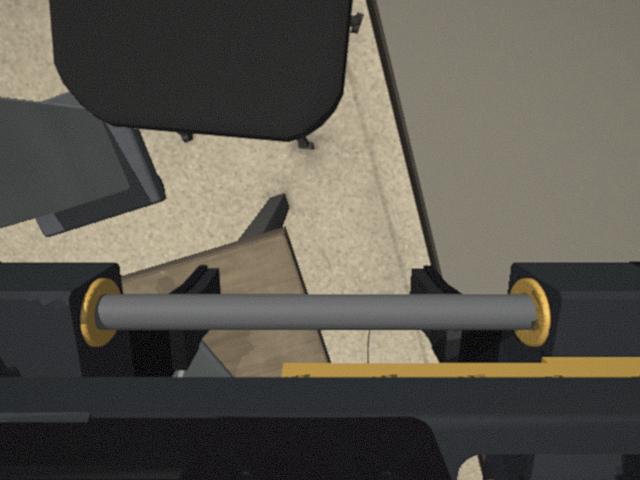

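The side view shows two stage-like things: a larger one at about (372,245) and a smaller one at about (395,200). The larger is the one meant. The pin stands in the black holder at (188,300) in side and (463,315) in scene. I'll confirm this in enlarged crops.

Run:
```python
from h import *
crop('side0',320,160,480,300,'c1',5)
crop('scene0',220,170,390,300,'c2',4)
crop('side0',130,270,250,350,'c3',5)
crop('scene0',300,280,500,390,'c4',4)
```

```text
(no output)
```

View pics/c1.png

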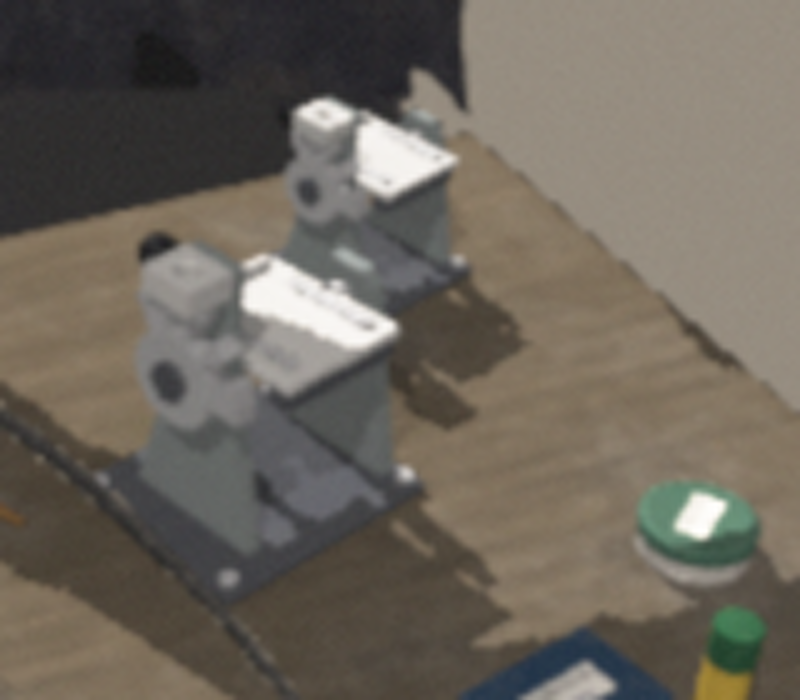

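View pics/c2.png

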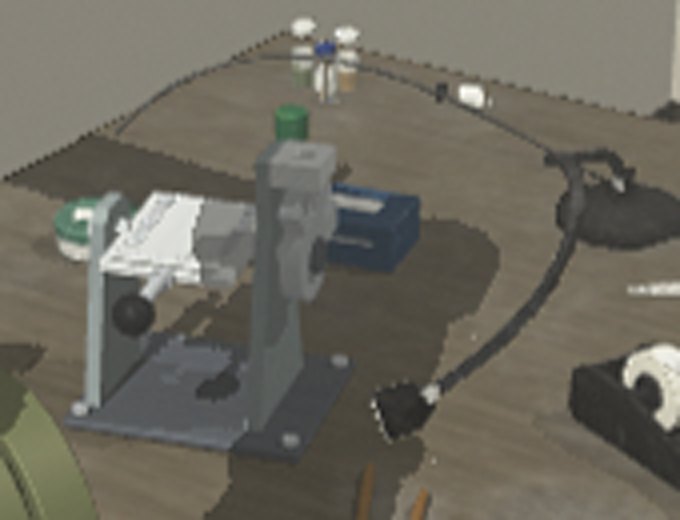

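View pics/c3.png

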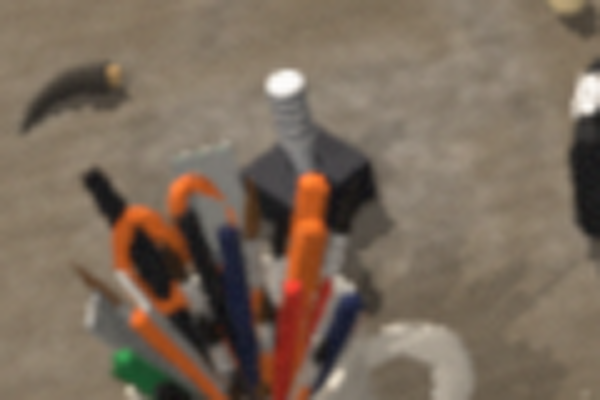

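View pics/c4.png

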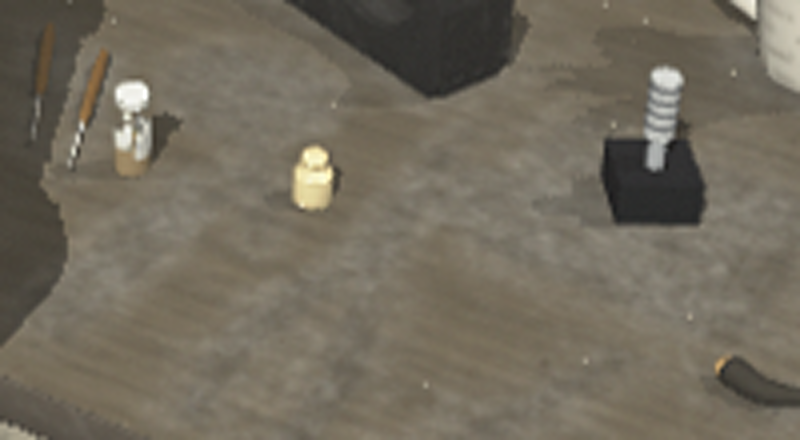

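Run:
```python
from h import *
s=load('scene0');d=load('side0')
for n,p,q in [('rear-y',(305,260.2),(365.8,275.6)),('front-y',(292.75,280),(340.6,256))]:
    print(n,tri(s,p,d,q),onz(s,*p,.01),onz(d,*q,.01))
print('front+y',onz(s,240,272,.01)); print('rear+y',onz(d,401,254.8,.01))
# guide top centre
print('guide',onz(s,220+304/4,170+153/4,.184),onz(d,320+188/5,160+263/5,.184))
# pin top
print('pin',tri(s,(300+666/4,280+73/4),d,(130+286/5,270+83/5)),onz(s,300+666/4,280+73/4,.082),onz(d,130+286/5,270+83/5,.082))
print('ball', [onz(s,220+132/4,170+314/4,z) for z in(.08,.115,.13)])
print('weight',onz(s,300+314/4,280+203/4,0),'vial',onz(s,300+132/4,280+170/4,0), 'tin',onz(d,460,268,.02))
```

```text
rear-y (array([0.59247964, 0.17969867, 0.00569772]), np.float64(0.002365771627817969)) [0.58510827 0.17382145 0.01      ] [0.59581417 0.17854973 0.01      ]
front-y (array([0.48950994, 0.15029443, 0.00618315]), np.float64(0.00432841137773003)) [0.48284711 0.14375181 0.01      ] [0.49203086 0.15063577 0.01      ]
front+y [0.44255547 0.28018602 0.01      ]
rear+y [0.55517425 0.31552926 0.01      ]
guide [0.53101687 0.16428301 0.184     ] [0.53814715 0.17213228 0.184     ]
pin (array([ 0.52931696, -0.28099357,  0.07851325]), np.float64(0.0007928978708455573)) [ 0.52376939 -0.28285769  0.082     ] [ 0.5331776  -0.28066197  0.082     ]
ball [array([0.45971605, 0.24763307, 0.08      ]), array([0.40806065, 0.20569924, 0.115     ]), array([0.38592263, 0.1877276 , 0.13      ])]
weight [ 0.41937968 -0.12849536  0.        ] vial [ 0.39208966 -0.02773809  0.        ] tin [0.67902941 0.42910272 0.02      ]
```

Run:
```python
from h import *
d=load('side0')
f=lambda x,y,z:onz(d,320+x/5,160+y/5,z).round(3)
print('small base right rear',f(459,263,.008),'guide top',f(325,110,.13),f(325,110,.15),'plate rear +y',f(455,158,.09), 'left-rear base', f(375,320,.008))
print('lamp pts',[onz(d,u,v,z).round(3) for u,v,z in [(313,246,.08),(345,258,.18),(380,285,.2),(412,370,.02)]])
o=env.get_obs()
from scipy.spatial.transform import Rotation as Ro
R=Ro.from_euler('xyz',o['tool_rot'],degrees=True).as_matrix();print(R.round(3))
w=load('wrist0');C=-w['R'].T@w['t'];print('cam in tool',R.T@(C-o['tool_pos']),'axes',(R.T@w['R'].T).round(3))
```

```text
small base right rear [0.375 0.467 0.008] guide top [0.345 0.37  0.13 ] [0.375 0.351 0.15 ] plate rear +y [0.371 0.455 0.09 ] left-rear base [0.411 0.381 0.008]
lamp pts [array([0.501, 0.061, 0.08 ]), array([0.689, 0.064, 0.18 ]), array([0.817, 0.082, 0.2  ]), array([0.915, 0.123, 0.02 ])]
[[-0.    -0.956  0.294]
 [-0.001  0.294  0.956]
 [-1.    -0.    -0.002]]
cam in tool [-0.16199783  0.06610347 -0.0007411 ] axes [[ 0.001 -0.248  0.969]
 [-0.    -0.969 -0.248]
 [ 1.    -0.    -0.001]]
```

Emit:
drive_tool --increments '[[[-0.4,-0.767,-0.485],[0,0,0]],[[-0.4,-0.767,-0.485],[0,0,0]],[[-0.4,-0.767,-0.485],[0,0,0]],[[-0.4,-0.767,-0.485],[0,0,0]],[[-0.4,-0.767,-0.485],[0,0,0]],[[-0.2,-0.767,-0.485],[0,0,0]],[[-0.2,-0.767,-0.485],[0,0,0]],[[-0.2,-0.767,-0.485],[0,0,0]],[[-0.2,-0.767,-0.485],[0,0,0]],[[-0.2,-0.767,-0.485],[0,0,0]]]' --hand 1

```text
time_s: 1.15
tool_pos: [0.4281, 0.3441, 0.3427]
tool_rot: [128.4, 90.0, -158.8]
force: [0.3, 0.0, -0.7]
grip_width: 0.0869
```

Emit:
drive_tool --increments '[[[0,-0.767,-0.485],[0,0,0]],[[0,-0.767,-0.485],[0,0,0]],[[0,-0.767,-0.485],[0,0,0]],[[0,-0.767,-0.485],[0,0,0]],[[0,-0.767,-0.485],[0,0,0]],[[0,0,0],[-0.055,0,0]],[[0,0,0],[-0.055,0,0]],[[0,0,0],[-0.055,0,0]],[[0,0,0],[-0.055,0,0]],[[0,0,0],[-0.055,0,0]]]'

```text
time_s: 2.15
tool_pos: [0.5454, 0.2075, 0.3422]
tool_rot: [95.4, 90.0, -158.5]
force: [0.6, -0.0, -0.6]
grip_width: 0.0865
```

Emit:
drive_tool --increments '[[[0,0,0],[0,0,0]],[[0,0,0],[0,0,0]]]'

```text
time_s: 2.35
tool_pos: [0.5454, 0.2076, 0.3423]
tool_rot: [87.5, 90.0, -166.7]
force: [0.4, -0.0, 0.3]
grip_width: 0.0869
```

Run:
```python
from h import *
c=snap('wrist','w1');print(env.get_obs()['qpos'].round(1),-c['R'].T@c['t'])
```

```text
[-37.4   8.5  16.   82.   -2.3  89.8  84.2] [0.48160343 0.18827501 0.50448242]
```

View pics/w1.png

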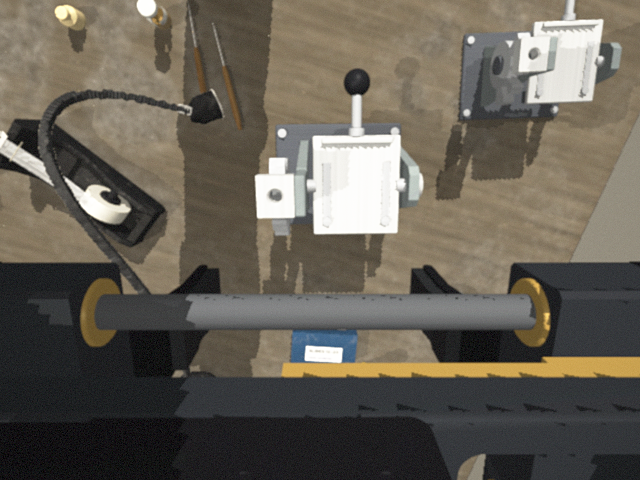

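Clear overhead view: the larger stage has its ball knob at (357,82) and the guide hole at about (275,196). The smaller stage is at the upper right.

Run:
```python
from h import *
c=load('w1')
crop('w1',240,60,440,250,'w1c',4)
g=cv2.cvtColor(c['frame'],cv2.COLOR_RGB2GRAY)
# ball
m=(g<45).astype('uint8');n,l,st,ce=cv2.connectedComponentsWithStats(m[50:110,330:390]);
for i in range(1,n):
  if st[i,4]>100: print('ball px',ce[i]+[330,50],st[i])
```

```text
ball px [356.64238411  84.4602649 ] [ 15  20  24  25 302]
```

View pics/w1c.png

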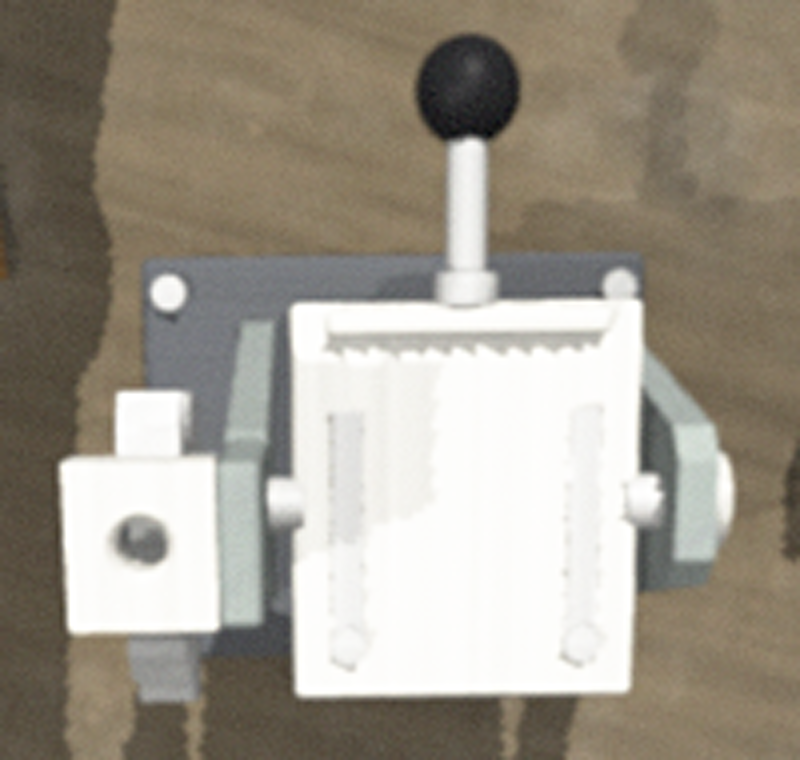

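```bash
cat >> h.py <<'E'
def W(tag,x,y,z,x0=240,y0=60,k=4): return onz(load(tag),x0+x/k,y0+y/k,z)
E
python3 - <<'E'
from h import *
c=load('w1')
a=W('w1',145,257,.008);b=W('w1',641,252,.008);e=b-a;print(a,b,np.linalg.norm(e[:2]))
yaw=np.degrees(np.arctan2(e[1],e[0]))-90;print('yaw base',yaw)
g=W('w1',140,539,.184);print('guide',g)
gc=[W('w1',x,y,.184) for x,y in[(62,460),(216,458),(219,631),(70,633)]]
e=gc[1]-gc[0];print('block',sum(gc)/4,np.degrees(np.arctan2(e[1],e[0]))-90,np.linalg.norm(e))
e=gc[2]-gc[1];print(np.degrees(np.arctan2(e[1],e[0])),np.linalg.norm(e))
t=np.radians(yaw);ex=np.array([np.cos(t),np.sin(t)]);ey=np.array([-ex[1],ex[0]])
fr=(a[:2]+b[:2])/2+.065*ex;print('frame from base',fr,'from guide',g[:2]+.076*ey)
O=g[:2]+.076*ey
o,d=ray(c,240+468/4,60+88/4)
for th in np.arange(-.3,.6,.1):
  z=.115-.1*np.sin(th);p=o+d*(z-o[2])/d[2];r=p[:2]-O;print(round(th,1),p.round(4),'x',r@ex,'want',-.1*np.cos(th),'y',r@ey)
# also scene ray
s=load('scene0');o,d=ray(s,220+132/4,170+314/4)
k=(O-o[:2])@ey/(d[:2]@ey);print('scene ball',o+k*d,((o+k*d)[:2]-O)@ex)
E
```

```text
[0.48053081 0.1370793  0.008     ] [0.43678616 0.28713569 0.008     ] 0.1563026343943038
yaw base 16.252533717747866
guide [0.53719127 0.16843181 0.184     ]
block [0.53869655 0.16920314 0.184     ] 16.44085996471165 0.03238643993257796
15.921528304544728 0.03714117757594208
frame from base [0.52106092 0.23029914] from guide [0.51592103 0.24139466]
-0.3 [0.4263 0.2115 0.1446] x -0.09443023607646661 want -0.09553364891256061 y -0.003621542603756091
-0.2 [0.4248 0.2121 0.1349] x -0.09568462676372468 want -0.09800665778412417 y -0.0026051976243666873
-0.1 [0.4233 0.2128 0.125 ] x -0.0969647272188342 want -0.09950041652780259 y -0.0015680218195075256
0.0 [0.4217 0.2134 0.115 ] x -0.09825774710119274 want -0.1 y -0.0005203783069760704
0.1 [0.4202 0.214  0.105 ] x -0.09955076698355128 want -0.09950041652780257 y 0.0005272652055553883
0.2 [0.4187 0.2147 0.0951] x -0.10083086743866086 want -0.09800665778412417 y 0.0015644410104145637
0.3 [0.4172 0.2153 0.0854] x -0.10208525812591893 want -0.09553364891256061 y 0.0025807859898039675
0.4 [0.4157 0.2159 0.0761] x -0.10330140558822487 want -0.09210609940028852 y 0.003566145160648602
0.5 [0.4144 0.2165 0.0671] x -0.10446715848214022 want -0.08775825618903728 y 0.004510673139829794
scene ball [0.41623283 0.21233341 0.1094628 ] -0.10383782214099979
```

```bash
cat >> h.py <<'E'
from scipy.spatial.transform import Rotation as Ro
def to(T):
    o=env.get_obs();R=Ro.from_euler('xyz',o['tool_rot'],degrees=True).as_matrix()
    d=R.T@(np.array(T)-o['tool_pos'])/0.04;z=R[:,2]
    print('pos',o['tool_pos'].round(4),'total',d.round(2),'jaw',np.degrees(np.arctan2(z[1],z[0])).round(2),'x',R[:,0].round(3),'F',o['force'].round(1),'gw',round(o['grip_width'],4))
E
python3 - <<'E'
from h import *
to([.421,.2137,.092])
print(tri(load('w1'),(206,106),load('side0'),(313,246)))
E
```

```text
pos [0.5455 0.2076 0.3424] total [6.26 2.95 0.99] jaw 105.75 x [-0. -0. -1.] F [ 0.4  0.2 -0.2] gw 0.0868
(array([0.48387622, 0.06588511, 0.06721495]), np.float64(0.003935903814640917))
```

Emit:
drive_tool --increments '[[[0,0.74,0.25],[0,0,0]],[[0,0.74,0.25],[0,0,0]],[[0,0.74,0.25],[0,0,0]],[[0,0.73,0.24],[-0.004,0,0]],[[0.8,0,0],[0,0,0]],[[0.8,0,0],[0,0,0]],[[0.8,0,0],[0,0,0]],[[0.6,0,0],[0,0,0]],[[0,0,0],[0,0,0]],[[0,0,0],[0,0,0]]]'

```text
time_s: 3.4
tool_pos: [0.4213, 0.2135, 0.2231]
tool_rot: [-72.7, 90.0, 33.6]
force: [0.4, -0.6, 0.7]
grip_width: 0.0869
```

Run:
```python
from h import *
snap('wrist','w2');snap('side','s2');snap('scene','c2b');to([.421,.2137,.092])
crop('s2',280,140,480,300,'s2c',4)
```

```text
pos [0.4222 0.214  0.2244] total [ 3.31  0.04 -0.  ] jaw 106.34 x [ 0.003  0.002 -1.   ] F [ 0.6 -0.9  0.6] gw 0.087
```

View pics/w2.png

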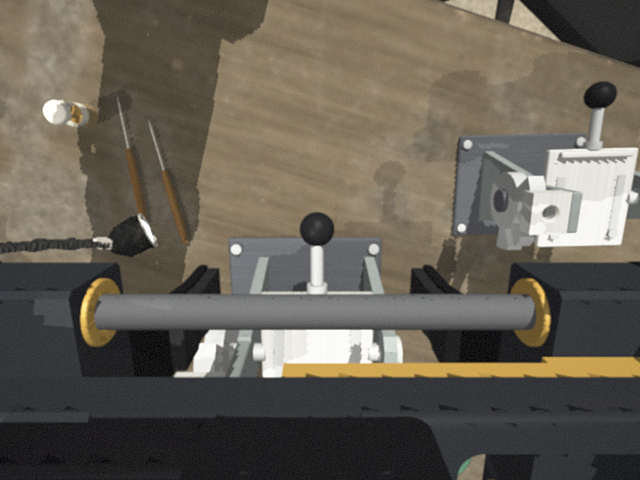

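View pics/s2c.png

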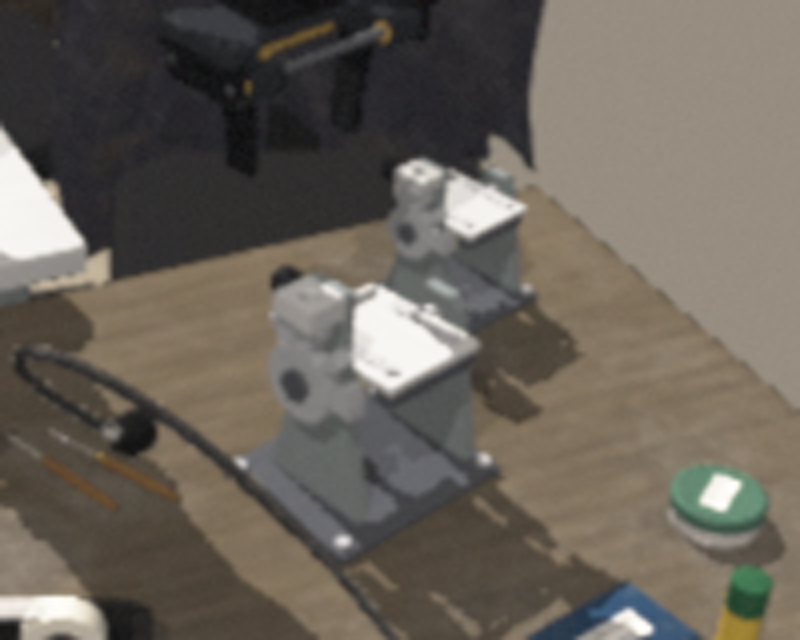

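View pics/c2b.png

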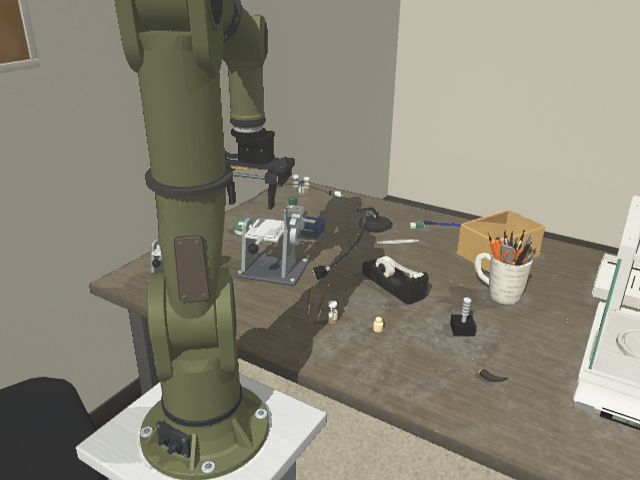

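Run:
```python
from h import *
p,e=tri(load('w1'),(357,82),load('w2'),(317,228));print(p,e)
t=np.radians(16.3);ex=np.array([np.cos(t),np.sin(t)])
O=np.array([.516,.241]);r=p[:2]-O;print(r@ex,r@[-ex[1],ex[0]])
to([p[0],p[1],p[2]-.019])
```

```text
[0.42100504 0.21361938 0.11023002] 0.00016730848327933974
-0.09886149914137317 0.0003818565248883407
pos [0.4222 0.214  0.2244] total [ 3.33  0.04 -0.  ] jaw 106.34 x [ 0.003  0.002 -1.   ] F [ 0.6 -0.9  0.6] gw 0.087
```

Emit:
drive_tool --increments '[[[0.7,0,0],[0,0,0]],[[0.7,0,0],[0,0,0]],[[0.7,0,0],[0,0,0]],[[0.6,0.04,0],[0,0,0]],[[0.33,0,0],[0,0,0]],[[0.3,0,0],[0,0,0]],[[0,0,0],[0,0,0]]]'

```text
time_s: 4.25
tool_pos: [0.4194, 0.2129, 0.0888]
tool_rot: [111.1, 89.9, -142.5]
force: [-0.2, 0.6, -0.3]
grip_width: 0.0869
```

Emit:
drive_tool --increments '[[[0,0,0],[0,0,0]],[[0,0,0],[0,0,0]],[[0,0,0],[0,0,0]],[[0,0,0],[0,0,0]],[[0,0,0],[0,0,0]],[[0,0,0],[0,0,0]],[[0,0,0],[0,0,0]],[[0,0,0],[0,0,0]]]' --hand -0.6 --squeeze 15

```text
time_s: 5.05
tool_pos: [0.4196, 0.213, 0.0894]
tool_rot: [-1.0, 90.0, 105.4]
force: [0.3, 0.2, 0.3]
grip_width: 0.0311
```

Run:
```python
from h import *
snap('wrist','w3');to([.433,.2172,.046])
```

```text
pos [0.4196 0.2132 0.0894] total [ 1.08 -0.35  0.  ] jaw 106.36 x [-0.  0. -1.] F [-1.1  6.7 -1.5] gw 0.0265
```

View pics/w3.png

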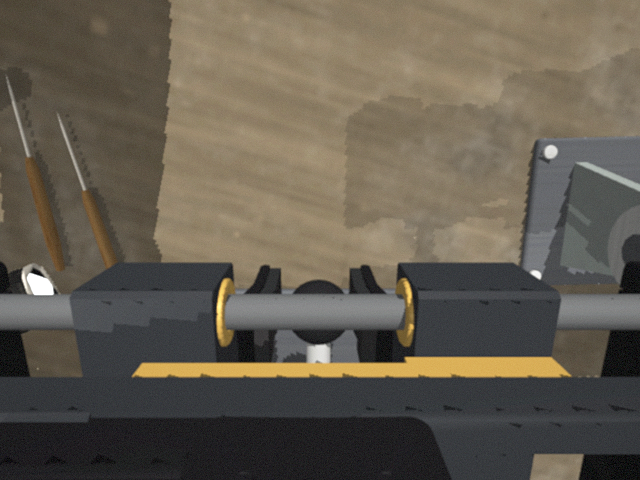

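Emit:
drive_tool --increments '[[[0.197,-0.017,0],[0,0,0]],[[0.197,-0.033,0],[0,0,0]],[[0.19,-0.048,0],[0,0,0]],[[0.19,-0.064,0],[0,0,0]],[[0.18,-0.078,0],[0,0,0]],[[0.175,-0.092,0],[0,0,0]],[[0,0,0],[0,0,0]],[[0,0,0],[0,0,0]]]'

```text
time_s: 5.9
tool_pos: [0.4327, 0.2181, 0.0434]
tool_rot: [-44.3, 89.9, 62.1]
force: [-0.9, 5.7, -1.0]
grip_width: 0.0245
```

Run:
```python
from h import *
snap('wrist','w4');snap('side','s4');snap('scene','c4b');to([.433,.2172,.046])
crop('s4',300,160,460,300,'s4c',5)
crop('c4b',220,170,390,300,'c4c',4)
```

```text
pos [0.4327 0.2181 0.0435] total [-0.06 -0.   -0.02] jaw 106.4 x [ 0.001  0.001 -1.   ] F [ 0.2  6.5 -1.2] gw 0.024
```

View pics/s4c.png

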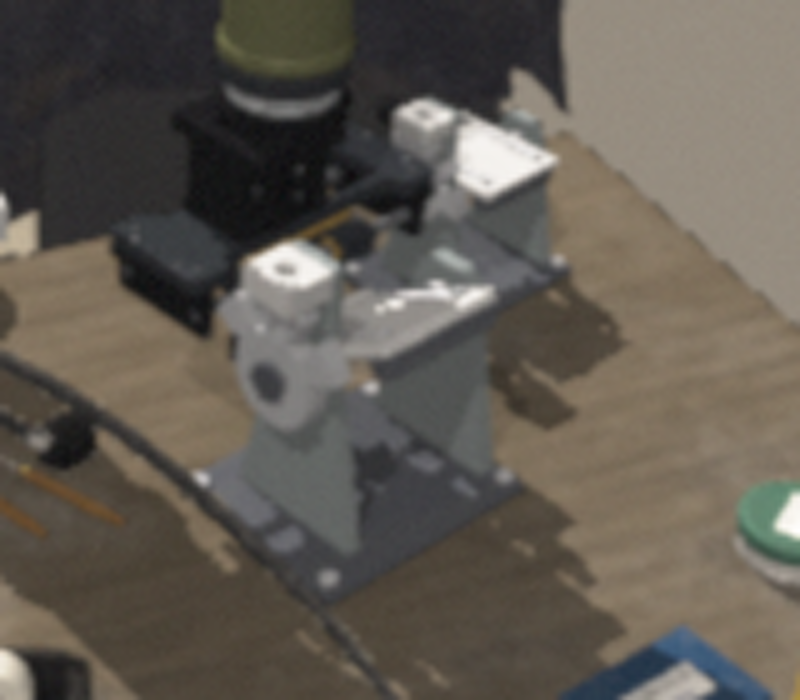

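View pics/c4c.png

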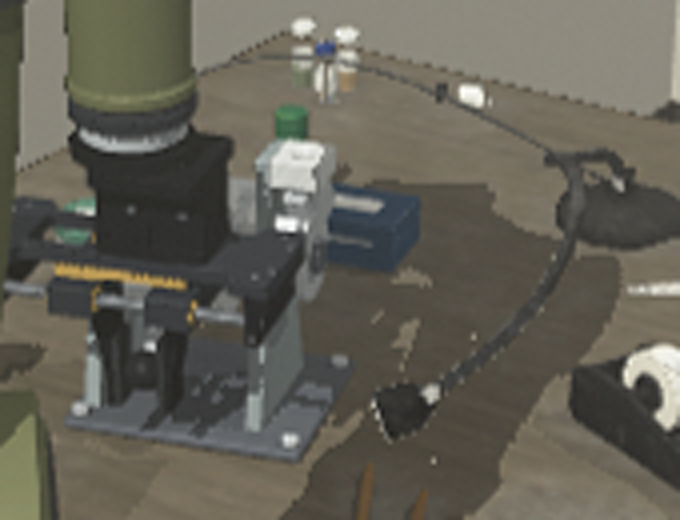

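Emit:
drive_tool --increments '[[[0,0,0],[0,0,0]],[[0,0,0],[0,0,0]],[[0,0,0],[0,0,0]],[[0,0,0],[0,0,0]],[[0,0,0],[0,0,0]]]' --hand 1

```text
time_s: 6.55
tool_pos: [0.4325, 0.2162, 0.044]
tool_rot: [151.4, 90.0, -102.2]
force: [0.1, -0.2, 0.4]
grip_width: 0.0562
```

Emit:
drive_tool --increments '[[[-0.4,0,0],[0,0,0]],[[-0.8,0,0],[0,0,0]],[[-0.8,0,0],[0,0,0]],[[-0.8,0,0],[0,0,0]],[[-0.8,0,0],[0,0,0]],[[-0.4,0,0],[0,0,0]],[[0,0,0],[0,0,0]],[[0,0,0],[0,0,0]]]'

```text
time_s: 7.35
tool_pos: [0.4322, 0.2164, 0.2036]
tool_rot: [114.2, 90.0, -139.5]
force: [0.3, 0.3, -0.1]
grip_width: 0.0874
```

Run:
```python
from h import *
snap('wrist','w5');to([.54,.21,.34])
```

```text
pos [0.4317 0.2163 0.2029] total [-3.43 -2.55 -0.91] jaw 106.36 x [-0.002 -0.001 -1.   ] F [ 0.4 -0.6 -0.6] gw 0.0868
```

Emit:
drive_tool --increments '[[[-0.8,-0.4,0],[0,0,0]],[[-0.8,-0.4,0],[0,0,0]],[[-0.7,-0.6,-0.1],[0,0,0]],[[-0.7,-0.6,-0.4],[0,0,0]],[[0,-0.6,-0.4],[0,0,0]],[[0,0,0],[0,0,0]],[[0,0,0],[0,0,0]]]'

```text
time_s: 8.1
tool_pos: [0.5417, 0.211, 0.3218]
tool_rot: [99.5, 89.8, -154.2]
force: [-0.4, 0.4, -0.2]
grip_width: 0.0868
```

Run:
```python
from h import *
snap('wrist','w6');to([.54,.21,.34])
crop('w5',220,130,420,300,'w5c',4)
```

```text
pos [0.5412 0.2117 0.3222] total [-0.45  0.04 -0.03] jaw 106.38 x [-0.004 -0.001 -1.   ] F [-1.1  1.  -0.3] gw 0.0871
```

View pics/w5c.png

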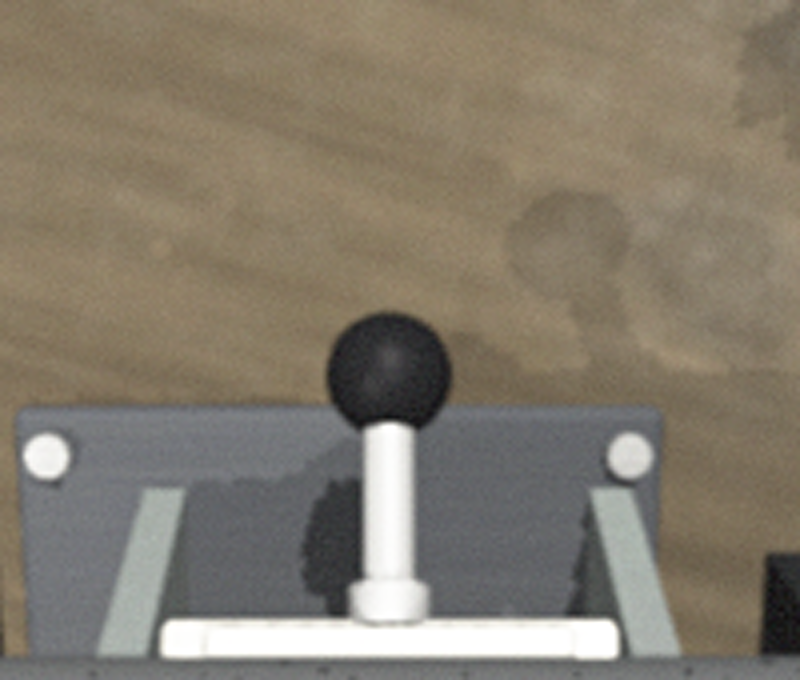

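View pics/w6.png

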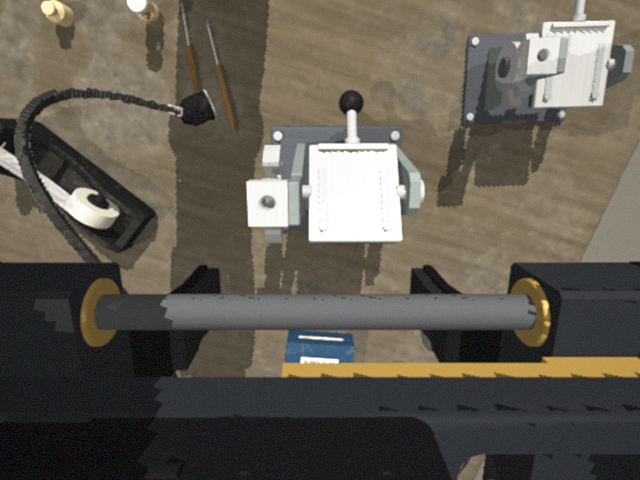

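Run:
```python
from h import *
crop('w6',230,80,430,260,'w6c',4)
def ball(tag,x0,y0,x1,y1):
    c=load(tag);g=cv2.cvtColor(c['frame'],cv2.COLOR_RGB2GRAY)[y0:y1,x0:x1]
    m=(g<55).astype('uint8');n,l,st,ce=cv2.connectedComponentsWithStats(m);i=1+np.argmax(st[1:,4])
    cn,_=cv2.findContours((l==i).astype('uint8'),0,1);(u,v),r=cv2.minEnclosingCircle(cn[0]);return (u+x0,v+y0),r
b5=ball('w5',295,200,340,240);b6=ball('w6',330,80,372,118);print(b5,b6)
a5=((220+389/4),(130+373/4))
for q in (b5[0],a5):
  p,e=tri(load('w5'),q,load('w6'),b6[0]);print(p,e)
  print('sin th',(.115-p[2])/.1)
p1,e=tri(load('w1'),(357,82),load('w2'),(317,228));print(p1)
# horizontal method: plate front/back edges later
```

```text
((316.8774700164795, 223.49407196044922), 15.326916694641113) ((350.3500003814697, 102.70000076293945), 12.100203514099121)
[0.43396158 0.21682289 0.06587848] 0.0005423920655842324
sin th 0.4912152414225422
[0.43386667 0.21699391 0.06503702] 0.00078288932940843
sin th 0.4996298330666711
[0.42100504 0.21361938 0.11023002]
```

View pics/w6c.png

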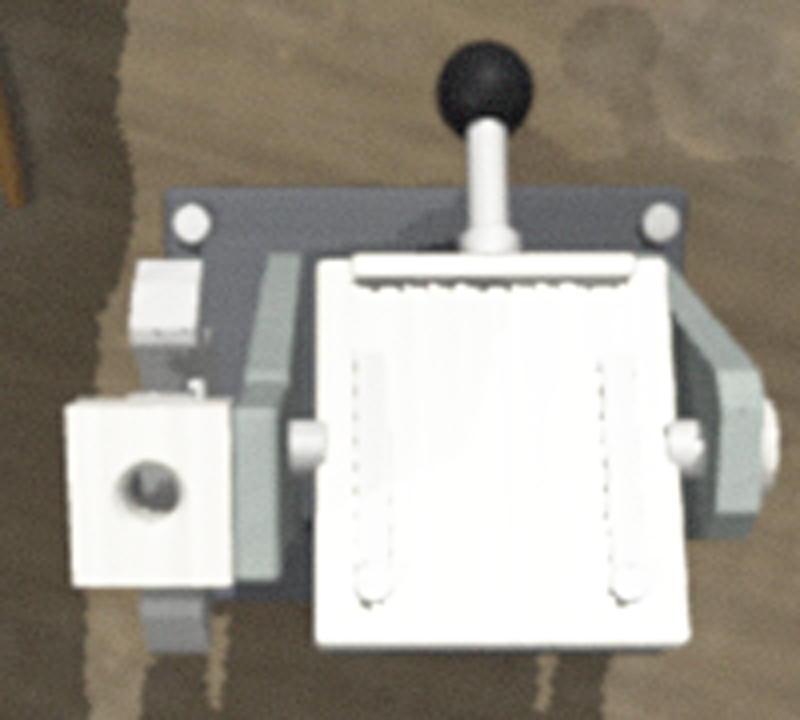

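Run:
```python
from h import *
s=load('scene0');d=load('side0')
print('mug base',onz(s,508,300,0),onz(d,188,378,0))
print('pencil top scissors',tri(s,(495,240),d,(154,312)), 'orange', tri(s,(509,243),d,(192,306)))
print('balance corner',onz(s,578,400,0),onz(d,78,360,0),onz(d,75,290,0))
for q in [('w1',140,539,240,60),('w6',150,488,230,80)]: print(W(q[0],q[1],q[2],.184,q[3],q[4]))
gc=[W('w6',x,y,.184,230,80) for x,y in[(66,405),(232,400),(234,586),(73,587)]];print(sum(gc)/4)
```

```text
mug base [ 0.6995554  -0.33590783  0.        ] [ 7.30936810e-01 -3.25491345e-01 -1.11022302e-16]
pencil top scissors (array([ 0.66701518, -0.32382378,  0.16351463]), np.float64(0.06582828918065224)) orange (array([ 0.68673966, -0.29993904,  0.15673962]), np.float64(0.035653815662296376))
balance corner [ 4.25207813e-01 -5.42944805e-01 -1.11022302e-16] [ 0.58682751 -0.5444272   0.        ] [ 0.33725174 -0.55524647  0.        ]
[0.53719127 0.16843181 0.184     ]
[0.53721772 0.16853819 0.184     ]
[0.53869249 0.16918115 0.184     ]
```

Emit:
drive_tool --increments '[[[0,0.16,-0.81],[0,0,0]],[[0,0.16,-0.81],[0,0,0]],[[0,0.16,-0.81],[0,0,0]],[[0,0.16,-0.81],[0,0,0]],[[0,0.16,-0.81],[0,0,0]],[[0,0.16,-0.81],[0,0,0]],[[0,0.16,-0.81],[0,0,0]],[[0,0.16,-0.81],[0,0,0]],[[0,0.16,-0.81],[0,0,0]],[[0,0.16,-0.81],[0,0,0]]]'

```text
time_s: 9.15
tool_pos: [0.5713, -0.1171, 0.3234]
tool_rot: [19.4, 89.9, 125.9]
force: [0.2, -0.1, 0.7]
grip_width: 0.0867
```

Emit:
drive_tool --increments '[[[0,0.16,-0.81],[0,0,0]],[[0,0.16,-0.81],[0,0,0]],[[0,0.16,-0.81],[0,0,0]],[[0,0.16,-0.81],[0,0,0]],[[0,0.16,-0.81],[0.064,0,0]],[[0,0.3,-0.8],[0.064,0,0]],[[0,0,0],[0.064,0,0]],[[0,0,0],[0.064,0,0]],[[0.3,0,0],[0.064,0,0]],[[0.4,0,0],[0.063,0,0]]]'

```text
time_s: 10.15
tool_pos: [0.5802, -0.314, 0.2957]
tool_rot: [3.9, 89.9, 64.1]
force: [0.2, 0.0, -0.7]
grip_width: 0.0873
```

Emit:
drive_tool --increments '[[[0.4,0,0],[0,0,0]],[[0,0,0],[0,0,0]],[[0,0,0],[0,0,0]]]'

```text
time_s: 10.45
tool_pos: [0.58, -0.314, 0.2798]
tool_rot: [51.7, 89.9, 112.2]
force: [0.1, 0.4, 0.4]
grip_width: 0.087
```

Run:
```python
from h import *
c=snap('wrist','w7');to([.529,-.281,.051]);print(proj(c,[.529,-.281,.082]),env.get_obs()['qpos'].round(1))
```

```text
pos [ 0.5802 -0.3146  0.2806] total [5.74 1.53 0.1 ] jaw 60.46 x [ 0.     0.001 -1.   ] F [ 0.4 -0.8  0.5] gw 0.0872
[319.42494395 142.27448648] [ -5.6  22.2  43.7  77.7 -15.2  86.   97.5]
```

View pics/w7.png

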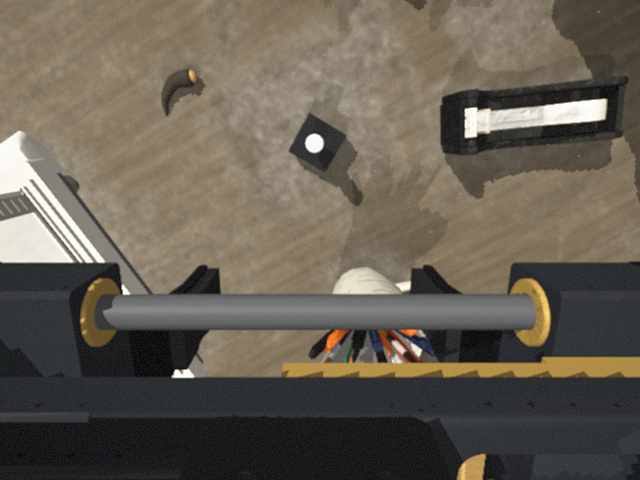

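Pin head top shows as a white disc at (314,143) on the black holder, and the mug is well clear.

Run:
```python
from h import *
c=load('w7');g=cv2.cvtColor(c['frame'],cv2.COLOR_RGB2GRAY)[120:170,290:345]
m=(g>200).astype('uint8');n,l,st,ce=cv2.connectedComponentsWithStats(m);i=1+np.argmax(st[1:,4]);u,v=ce[i]+[290,120];print(u,v,st[i])
P=onz(c,u,v,.082);print(P)
s=load('scene0');print(proj(s,P),proj(load('side0'),P))
to([P[0],P[1],.051])
```

```text
313.9840637450199 142.75697211155378 [ 16  14  17  18 251]
[ 0.52689638 -0.28559312  0.082     ]
[468.21079159 297.95785155] [184.69796096 285.49726604]
pos [ 0.5802 -0.3146  0.2806] total [ 5.74  1.52 -0.03] jaw 60.46 x [ 0.     0.001 -1.   ] F [ 0.4 -0.8  0.5] gw 0.0872
```

Emit:
drive_tool --increments '[[[0,0.5,0],[0,0,0]],[[0,0.5,-0.01],[0,0,0]],[[0,0.52,-0.02],[0,0,0]],[[0.8,0,0],[0,0,0]],[[0.8,0,0],[0,0,0]],[[0.8,0,0],[0,0,0]],[[0.8,0,0],[0,0,0]],[[0,0,0],[0,0,0]],[[0,0,0],[0,0,0]]]'

```text
time_s: 11.4
tool_pos: [0.527, -0.2866, 0.1534]
tool_rot: [-83.7, 90.0, -23.3]
force: [-0.4, 0.2, 0.4]
grip_width: 0.0868
```

Run:
```python
from h import *
c=snap('wrist','w8');to([.5269,-.2856,.051])
c=snap('side','s8');crop('s8',120,230,270,340,'s8c',5)
```

```text
pos [ 0.5277 -0.2871  0.1544] total [2.58 0.04 0.02] jaw 60.4 x [ 0.003 -0.001 -1.   ] F [ 0.2 -1.2 -0.2] gw 0.0869
```

View pics/w8.png

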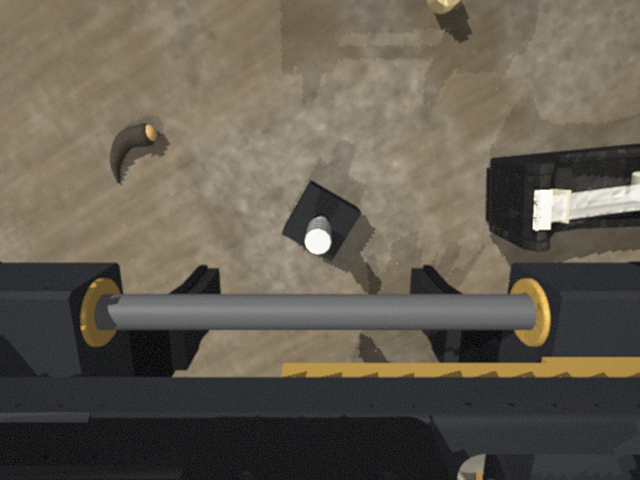

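View pics/s8c.png

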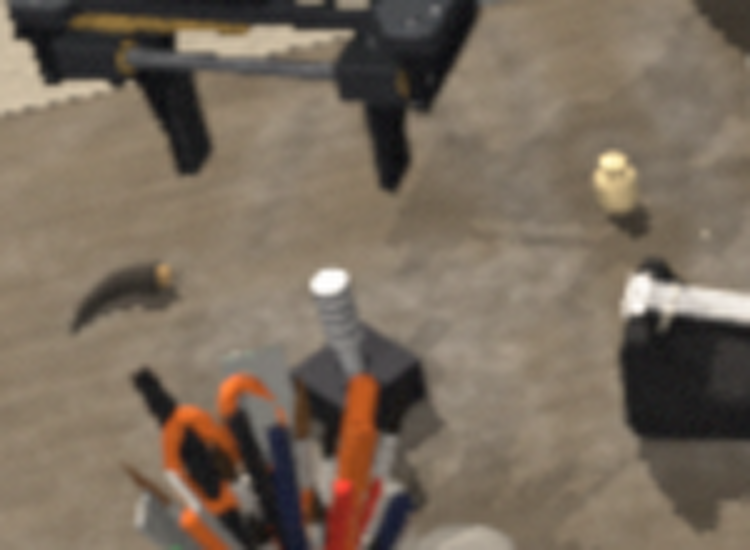

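Run:
```python
from h import *
c=load('w8');g=cv2.cvtColor(c['frame'],cv2.COLOR_RGB2GRAY)[215:262,298:340]
m=(g>200).astype('uint8');n,l,st,ce=cv2.connectedComponentsWithStats(m);i=1+np.argmax(st[1:,4]);print(ce[i]+[298,215],st[i])
for p in [ce[i]+[298,215],(318.3,241)]: print(onz(c,*p,.082),tri(load('w7'),(314,142.8),c,p))
```

```text
[317.22132797 241.0583501 ] [  7  14  26  25 497]
[ 0.52676819 -0.28548608  0.082     ] (array([ 0.52695176, -0.28559757,  0.0812344 ]), np.float64(2.0862048100411113e-05))
[ 0.52707558 -0.28486663  0.082     ] (array([ 0.52711122, -0.28528967,  0.08119483]), np.float64(0.0007145647457246594))
```

Emit:
drive_tool --increments '[[[0.7,0.03,0.02],[0,0,0]],[[0.7,0,0],[0,0,0]],[[0.5,0,0],[0,0,0]],[[0.4,0,0],[0,0,0]],[[0.28,0,0],[0,0,0]],[[0,0,0],[0,0,0]],[[0,0,0],[0,0,0]]]'

```text
time_s: 12.2
tool_pos: [0.5266, -0.2855, 0.0499]
tool_rot: [-84.6, 89.9, -24.2]
force: [-0.3, 0.6, -0.7]
grip_width: 0.0873
```

Emit:
drive_tool --increments '[[[0,0,0],[0,0,0]],[[0,0,0],[0,0,0]],[[0,0,0],[0,0,0]],[[0,0,0],[0,0,0]],[[0,0,0],[0,0,0]],[[0,0,0],[0,0,0]],[[0,0,0],[0,0,0]],[[0,0,0],[0,0,0]],[[0,0,0],[0,0,0]],[[0,0,0],[0,0,0]]]' --hand -1 --squeeze 30

```text
time_s: 13.2
tool_pos: [0.5263, -0.2844, 0.049]
tool_rot: [-1.3, 89.9, 59.1]
force: [3.5, 5.0, -0.7]
grip_width: 0.016
```

Run:
```python
from h import *
to([.5269,-.2856,.30]);c=snap('wrist','w9')
```

```text
pos [ 0.5263 -0.2844  0.049 ] total [-6.28 -0.03 -0.01] jaw 60.39 x [ 0.001  0.001 -1.   ] F [ 3.5  5.  -0.7] gw 0.016
```

View pics/w9.png

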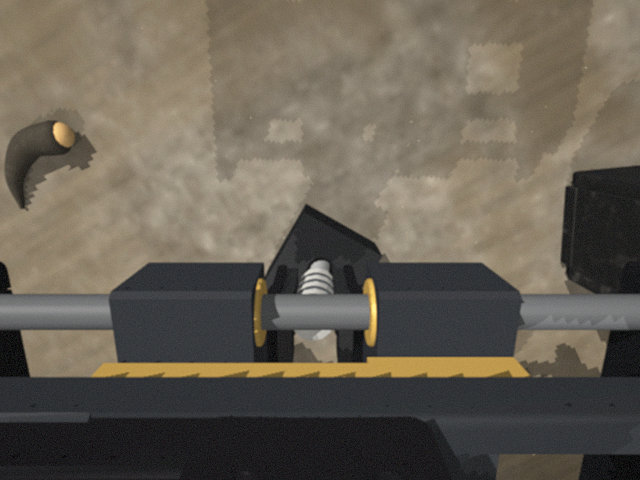

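Emit:
drive_tool --increments '[[[-0.2,0,0],[0,0,0]],[[-0.3,0,0],[0,0,0]],[[-0.5,0,0],[0,0,0]],[[-0.8,0,0],[0,0,0]],[[-0.9,0,0],[0,0,0]],[[-0.9,0,0],[0,0,0]],[[-0.9,0,0],[0,0,0]],[[-0.9,0,0],[0,0,0]],[[-0.9,0,0],[0,0,0]],[[-0.2,0,0],[0,0,0]]]'

```text
time_s: 14.25
tool_pos: [0.5265, -0.2874, 0.3147]
tool_rot: [-87.2, 89.6, -26.9]
force: [-0.1, -0.7, -0.3]
grip_width: 0.015
```

Run:
```python
from h import *
to([.601,.187,.31]);c=snap('side','s10');crop('s10',100,170,300,320,'s10c',4);crop('s10',100,170,300,320,'s10c',4)
snap('scene','c10');crop('c10',390,200,550,350,'c10c',4)
```

```text
pos [ 0.5265 -0.2874  0.3147] total [ 0.09  4.26 11.22] jaw 60.3 x [ 0.007 -0.004 -1.   ] F [-0.1 -0.7 -0.3] gw 0.015
```

View pics/s10c.png

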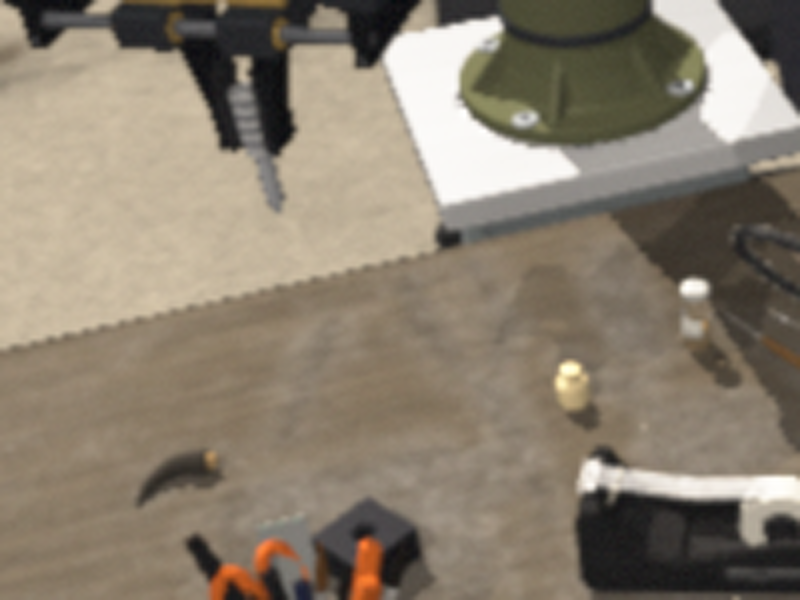

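View pics/c10c.png

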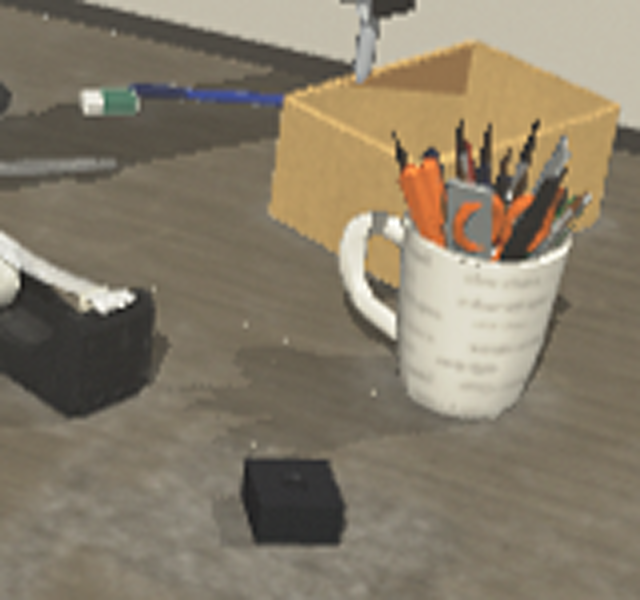

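Run:
```python
from h import *
s=load('c10');d=load('s10')
T=[.5265,-.2874,.2717]
print('tip exp',proj(s,T),proj(d,T),tri(s,(480.75,220),d,(169.5,221.75)))
for z in (.0,.038,.076):
  q=np.array(T)+[0,0,z];print(proj(d,q)*4-[400,680], proj(s,q)*4-[1560,800])
# side seen line vs
```

```text
tip exp [480.6687063  218.55416563] [168.21184543 221.36825505] (array([ 0.52593343, -0.28653508,  0.26916535]), np.float64(0.0031907844003948088))
[272.84738171 205.4730202 ] [362.67482518  74.21666253]
[258.45613596 146.60079582] [372.88895203   4.64166843]
[243.35603605  84.82876541] [383.41112133 -67.03160111]
```

Emit:
drive_tool --increments '[[[0,0.3,0.8],[0,0,0]],[[0,0.3,0.8],[0,0,0]],[[0,0.3,0.8],[0,0,0]],[[0,0.3,0.8],[0,0,0]],[[0,0.3,0.8],[0,0,0]],[[0,0.3,0.8],[0,0,0]],[[0,0.3,0.8],[0,0,0]],[[0,0.3,0.8],[0,0,0]],[[0,0.3,0.8],[0,0,0]],[[0,0.3,0.8],[0,0,0]]]'

```text
time_s: 15.35
tool_pos: [0.5787, 0.0533, 0.3071]
tool_rot: [138.3, 89.8, -161.3]
force: [0.0, 0.6, -0.9]
grip_width: 0.0153
```

Emit:
drive_tool --increments '[[[0,0.3,0.8],[0,0,0]],[[0,0.3,0.8],[0,0,0]],[[0,0.3,0.8],[0,0,0]],[[0,0.3,0.8],[-0.064,0,0]],[[0,0,0],[-0.064,0,0]],[[0,0,0],[-0.064,0,0]],[[0,0,0],[-0.064,0,0]],[[0,0,0],[-0.064,0,0]],[[0,0,0],[-0.063,0,0]],[[0,0,0],[0,0,0]]]'

```text
time_s: 16.35
tool_pos: [0.6004, 0.1868, 0.307]
tool_rot: [102.4, 89.8, -151.2]
force: [-0.1, -0.5, -0.9]
grip_width: 0.015
```

Emit:
drive_tool --increments '[[[0,0,0],[0,0,0]],[[0,0,0],[0,0,0]]]'

```text
time_s: 16.55
tool_pos: [0.6009, 0.1872, 0.3083]
tool_rot: [102.3, 89.9, -151.4]
force: [-0.6, -0.7, -0.6]
grip_width: 0.0153
```

Run:
```python
from h import *
to([.538,.169,.31]);c=snap('wrist','w11');p=proj(c,[.538,.169,.184]);print(p);x,y=int(p[0]),int(p[1])
crop('w11',x-80,max(0,y-70),x+80,y+70,'w11c',5);print(x-80,max(0,y-70),-c['R'].T@c['t'])
```

```text
pos [0.6009 0.1872 0.3083] total [-0.04  1.64  0.  ] jaw 106.22 x [-0.001 -0.001 -1.   ] F [-0.6 -0.7 -0.6] gw 0.0153
[317.03819626 138.26395439]
237 68 [0.5373573  0.16741153 0.47045164]
```

View pics/w11c.png

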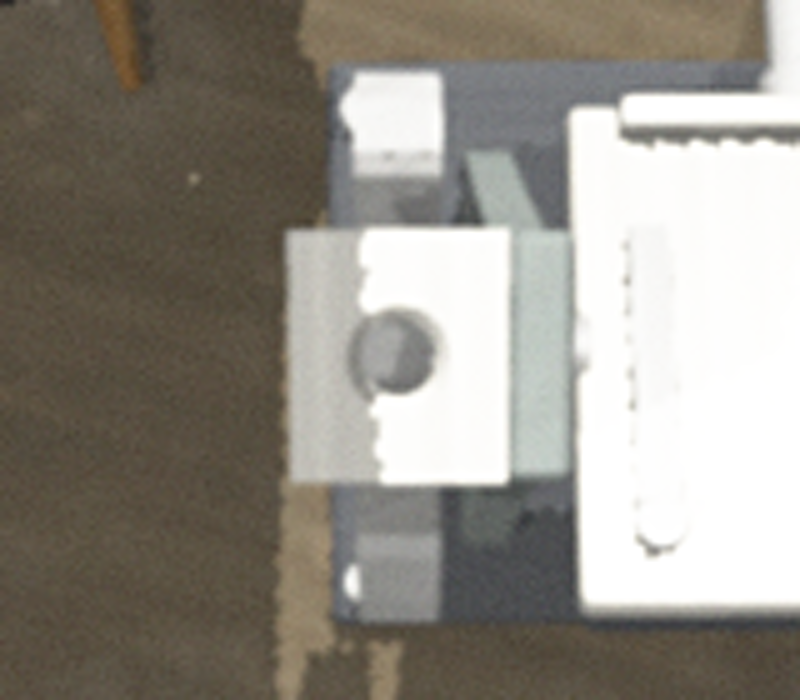

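View pics/w11.png

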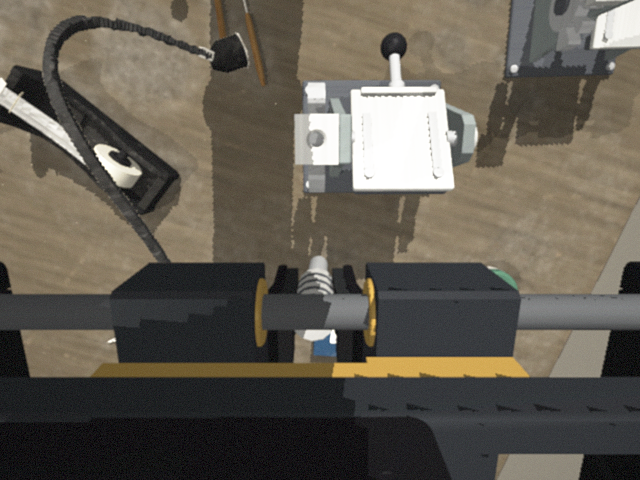

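Run:
```python
from h import *
for p in [(399,357),(397,351)]: print(W('w11',*p,.184,237,68,5))
c=load('w11')
# pin axis visible in wrist? tip expected
o=env.get_obs()
print(proj(c,o['tool_pos']+[0,0,-.043]),proj(c,o['tool_pos']+[0,0,-.005]),proj(c,o['tool_pos']+[0,0,.033]))
crop('w11',270,240,370,360,'w11d',5)
```

```text
[0.53882609 0.16905895 0.184     ]
[0.53808696 0.16853734 0.184     ]
[317.53376031 257.82799927] [318.01513909 282.84985166] [318.74737095 320.91093468]
```

View pics/w11d.png

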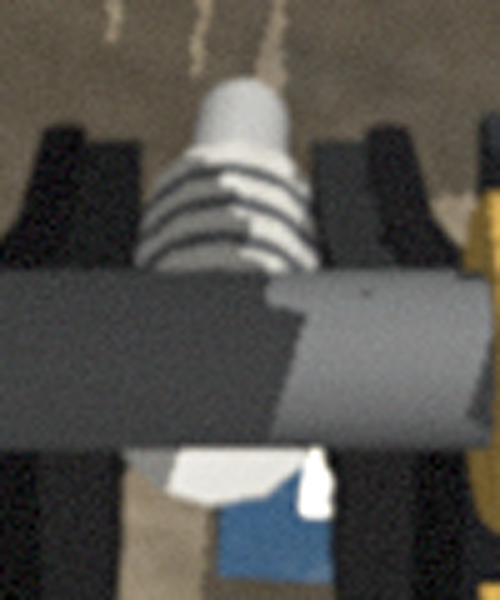

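Run:
```python
from h import *
g=cv2.cvtColor(load('w11')['frame'],cv2.COLOR_RGB2GRAY)
for r in list(range(256,294,3))+list(range(330,342,2)): print(r,g[r,292:342].tolist())
```

```text
256 [78, 84, 79, 84, 79, 79, 78, 81, 81, 82, 75, 81, 79, 79, 82, 81, 89, 90, 82, 90, 93, 104, 122, 139, 156, 167, 176, 176, 180, 173, 159, 142, 137, 135, 127, 100, 89, 86, 86, 89, 85, 88, 87, 91, 86, 86, 83, 83, 84, 77]
259 [80, 84, 90, 89, 82, 87, 81, 78, 82, 79, 78, 81, 81, 80, 83, 85, 87, 86, 97, 121, 144, 164, 173, 181, 187, 193, 193, 199, 198, 197, 196, 192, 177, 149, 113, 86, 82, 83, 84, 85, 80, 87, 90, 92, 95, 94, 83, 89, 86, 84]
262 [85, 82, 89, 86, 91, 89, 86, 88, 86, 79, 83, 83, 80, 83, 79, 85, 82, 94, 119, 138, 160, 171, 178, 187, 193, 196, 198, 197, 197, 197, 195, 194, 184, 179, 154, 115, 84, 77, 78, 80, 83, 79, 89, 88, 85, 86, 89, 85, 86, 90]
265 [84, 90, 87, 84, 84, 86, 86, 80, 89, 86, 78, 81, 80, 78, 79, 78, 87, 111, 138, 159, 168, 178, 184, 190, 193, 202, 200, 198, 192, 199, 194, 191, 184, 176, 159, 126, 91, 83, 83, 87, 84, 85, 89, 83, 88, 90, 96, 94, 91, 95]
268 [48, 48, 46, 45, 45, 51, 66, 77, 78, 78, 81, 84, 79, 80, 76, 84, 99, 132, 156, 168, 180, 192, 202, 207, 213, 217, 214, 209, 202, 200, 197, 193, 183, 171, 155, 115, 86, 80, 88, 79, 66, 61, 66, 59, 61, 59, 63, 
[... 2603 characters left out ...]
 135, 130, 134, 132, 129, 161, 214, 232, 232, 227, 230, 229, 230, 229, 226, 227, 227, 230, 228, 228, 227, 228, 228, 228, 227, 229, 223, 195, 151, 114, 88, 111, 227, 255, 255, 255, 255, 255, 183, 66, 29, 30, 34, 36]
338 [29, 37, 73, 119, 129, 131, 131, 130, 137, 133, 139, 166, 197, 212, 220, 229, 230, 230, 230, 228, 228, 230, 228, 230, 230, 229, 223, 224, 219, 217, 210, 185, 143, 113, 103, 94, 96, 141, 252, 255, 255, 255, 255, 244, 143, 50, 22, 30, 37, 33]
340 [27, 43, 79, 123, 139, 136, 136, 132, 129, 136, 134, 136, 135, 136, 138, 151, 162, 172, 192, 199, 197, 181, 179, 169, 159, 145, 127, 117, 112, 107, 104, 98, 90, 92, 93, 90, 90, 163, 255, 255, 255, 255, 255, 224, 121, 43, 22, 31, 42, 28]
```

Emit:
drive_tool --increments '[[[0,0,0],[0,0.0175,0]],[[0,0,0],[0,0,0]],[[0,0,0],[0,0,0]]]'

```text
time_s: 16.9
tool_pos: [0.601, 0.1879, 0.3089]
tool_rot: [179.8, 87.9, -73.8]
force: [-0.6, -0.3, -0.4]
grip_width: 0.0155
```

Run:
```python
from h import *
c=snap('wrist','w12');to([.538,.170,.31]);o=env.get_obs()
for z in (-.043,-.037,-.005,.033): print(z,proj(c,o['tool_pos']+[0,0,z]))
crop('w12',270,240,370,360,'w12d',5)
g=cv2.cvtColor(c['frame'],cv2.COLOR_RGB2GRAY)
for r in (259,262,265,268,286,289,292,336,338,340): print(r,g[r,292:342].tolist())
```

```text
pos [0.6011 0.1875 0.309 ] total [-0.03  1.64  0.02] jaw 106.34 x [ 0.01  -0.035 -0.999] F [ 0.4 -0.5 -1. ] gw 0.0151
-0.043 [319.268154   257.54997146]
-0.037 [318.99346348 260.91512509]
-0.005 [317.22608181 282.56680363]
0.033 [314.12186363 320.59567731]
259 [87, 84, 79, 87, 88, 92, 89, 89, 82, 84, 89, 86, 86, 87, 85, 85, 88, 79, 96, 121, 150, 165, 180, 183, 190, 194, 193, 197, 191, 197, 201, 194, 174, 142, 104, 90, 116, 131, 135, 134, 125, 111, 87, 85, 80, 81, 82, 84, 83, 87]
262 [83, 83, 83, 90, 85, 88, 88, 87, 88, 86, 86, 90, 88, 88, 88, 80, 87, 96, 124, 150, 163, 172, 181, 189, 191, 199, 198, 199, 196, 197, 196, 194, 185, 178, 154, 131, 130, 138, 136, 132, 130, 114, 96, 86, 79, 85, 84, 85, 88, 85]
265 [81, 87, 80, 86, 81, 84, 90, 82, 81, 83, 85, 85, 80, 83, 85, 81, 89, 113, 145, 156, 174, 178, 185, 196, 197, 201, 202, 197, 197, 197, 195, 190, 183, 173, 161, 138, 132, 127, 129, 130, 129, 108, 87, 83, 83, 84, 90, 88, 91, 85]
268 [44, 51, 46, 47, 43, 58, 65, 86, 83, 85, 82, 83, 88, 80, 82, 82, 87, 105, 118, 125, 126, 147, 167, 164, 159, 156, 164, 176, 190, 196, 200, 198, 182, 171,
[... 739 characters left out ...]
44, 50]
336 [26, 32, 53, 81, 86, 90, 93, 106, 121, 134, 135, 137, 133, 135, 131, 135, 134, 130, 130, 132, 129, 130, 155, 211, 230, 231, 229, 228, 227, 230, 229, 227, 225, 198, 161, 122, 98, 93, 87, 92, 99, 96, 99, 79, 52, 33, 50, 39, 39, 33]
338 [32, 32, 59, 79, 89, 89, 90, 93, 88, 101, 105, 126, 130, 132, 135, 129, 134, 133, 130, 128, 130, 146, 204, 232, 233, 229, 225, 228, 224, 220, 213, 190, 147, 108, 92, 89, 91, 99, 86, 92, 103, 105, 99, 81, 48, 28, 37, 37, 33, 31]
340 [27, 36, 54, 76, 86, 92, 96, 92, 96, 97, 118, 139, 144, 139, 138, 128, 136, 132, 133, 132, 129, 151, 177, 182, 175, 163, 152, 132, 107, 105, 108, 102, 89, 89, 90, 94, 92, 94, 94, 94, 93, 92, 93, 76, 41, 34, 30, 41, 39, 35]
```

View pics/w12d.png

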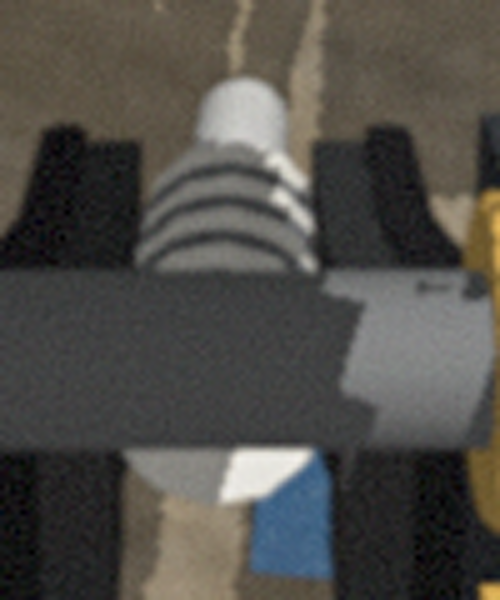

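Run:
```python
from h import *
c=load('w12');T=np.array([.6011,.1875,.309]);ex=np.array([.960,.280,0])
for off in (0,.001):
  t=T+ex*off
  print(off,'top rear edge',proj(c,t+ex*.0085+[0,0,.033]),'tip front edge',proj(c,t-ex*.0022+[0,0,-.043]),proj(c,t-ex*.005+[0,0,-.035]))
to([.5382,.1695,.25])
g=cv2.cvtColor(c['frame'],cv2.COLOR_RGB2GRAY);print(g[245:270,318].tolist(),g[328:350,314].tolist())
```

```text
0 top rear edge [314.22640124 340.97843311] tip front edge [319.37347194 253.80489879] [319.02896724 253.30691538]
0.001 top rear edge [314.22321932 343.34358998] tip front edge [319.36542368 255.48886713] [319.0210021  255.06035127]
pos [0.6011 0.1875 0.309 ] total [1.47 1.64 0.07] jaw 106.34 x [ 0.01  -0.035 -0.999] F [ 0.4 -0.5 -1. ] gw 0.0151
[122, 112, 110, 105, 117, 121, 116, 117, 102, 97, 129, 177, 198, 198, 193, 194, 194, 198, 198, 202, 202, 204, 200, 164, 126] [60, 80, 113, 126, 129, 129, 141, 149, 155, 187, 204, 199, 177, 148, 142, 140, 141, 134, 134, 133, 129, 126]
```

Emit:
drive_tool --increments '[[[0,0.45,0.02],[0,0,0]],[[0,0.45,0.02],[0,0,0]],[[0,0.45,0.02],[0,0,0]],[[0,0.3,0.01],[0,0,0]],[[0.5,0,0.018],[0,0,0]],[[0.5,0,0.018],[0,0,0]],[[0.4,0,0.015],[0,0,0]],[[0.3,0,0.01],[0,0,0]],[[0,0,0],[0,0,0]],[[0,0,0],[0,0,0]]]'

```text
time_s: 17.95
tool_pos: [0.5374, 0.1714, 0.2413]
tool_rot: [-179.2, 87.9, -72.8]
force: [1.2, -0.3, -1.2]
grip_width: 0.0156
```

Run:
```python
from h import *
to([.5379,.1694,.225])
d=snap('side','s13');crop('s13',290,150,450,270,'s13c',5)
s=snap('scene','c13');crop('c13',220,130,380,250,'c13c',5)
w=snap('wrist','w13');crop('w13',240,200,400,360,'w13c',5)
o=env.get_obs()['tool_pos']
for n,c,x,y in(('side',d,290,150),('scene',s,220,130)):
  print(n,[((proj(c,o+[0,0,z])-[x,y])*5).round() for z in(-.043,)],((proj(c,[.5388,.1691,.184])-[x,y])*5).round())
```

```text
pos [0.5374 0.1714 0.2413] total [ 0.41  0.   -0.04] jaw 106.34 x [ 0.011 -0.035 -0.999] F [ 1.2 -0.3 -1.2] gw 0.0156
side [array([338., 289.])] [333. 315.]
scene [array([375., 356.])] [381. 384.]
```

View pics/s13c.png

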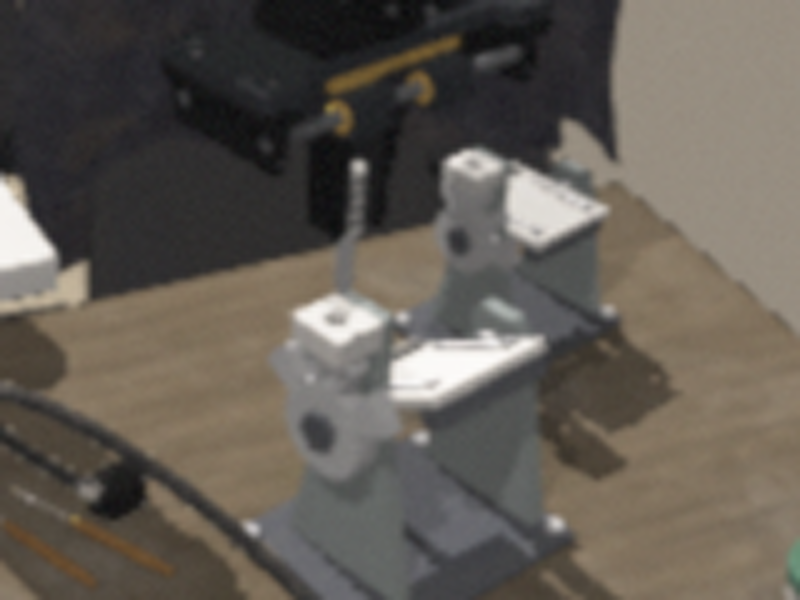

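View pics/c13c.png

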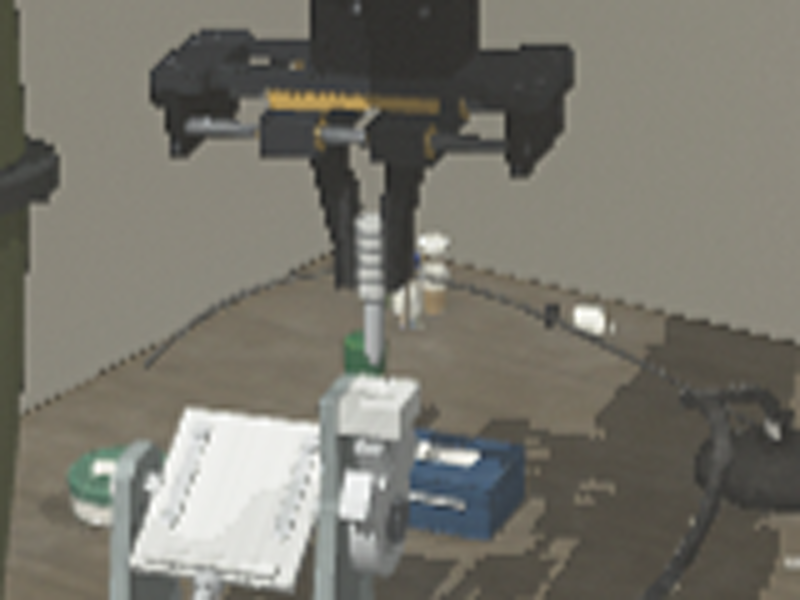

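View pics/w13c.png

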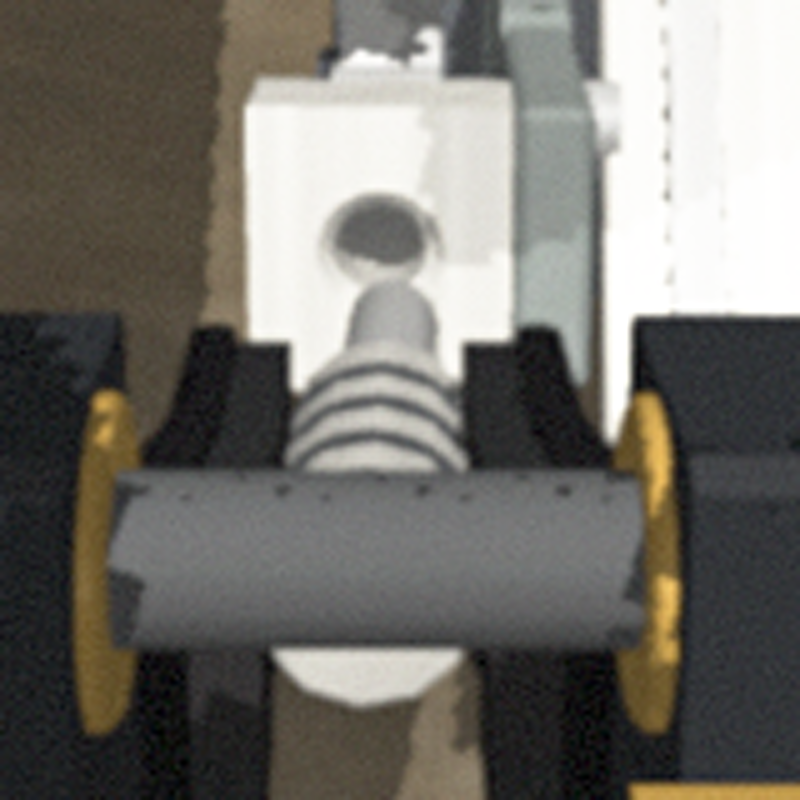

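Run:
```python
from h import *
c=load('w13');o=np.array([.5374,.1714,.2413])
H=onz(c,240+380/5,200+237/5,.184);ex=np.array([.960,.280]);ey=np.array([-.28,.96])
gc=[W('w13',x,y,.184,240,200,5) for x,y in[(244,103),(515,103)]];print('front edge mid -> centre',((gc[0]+gc[1])/2)[:2]+.018*ex, np.linalg.norm(gc[0]-gc[1]))
print('hole',H)
tip=onz(c,240+393/5,200+278/5,.1985)[:2];print('tip from edge', tip+.0022*ex, 'via shank',onz(c,240+393/5,200+278/5,.2063)[:2]+.005*ex)
for t in (H[:2],):
  dd=t-(tip+.0022*ex);print('move tip ex,ey',dd@ex,dd@ey)
```

```text
front edge mid -> centre [0.53856926 0.16875506] 0.03226696394791302
hole [0.53721276 0.16849974 0.184     ]
tip from edge [0.53926783 0.17115628] via shank [0.53948546 0.1714329 ]
move tip ex,ey -0.0027167026869931365 -0.0019748551625897457
```

Emit:
drive_tool --increments '[[[0,0.045,-0.055],[0,0,0]],[[0,0,0],[0,0,0]],[[0.15,0,0.005],[0,0,0]],[[0.15,0,0.005],[0,0,0]],[[0.1,0,0.004],[0,0,0]],[[0,0,0],[0,0,0]]]'

```text
time_s: 18.7
tool_pos: [0.5354, 0.1687, 0.2238]
tool_rot: [177.2, 87.9, -76.4]
force: [0.3, 0.3, -0.9]
grip_width: 0.0155
```

Run:
```python
from h import *
to([.5379,.1694,.189])
w=snap('wrist','w14');crop('w14',240,200,400,360,'w14c',5)
```

```text
pos [0.5354 0.1687 0.2238] total [ 0.87 -0.07  0.03] jaw 106.37 x [ 0.009 -0.036 -0.999] F [ 0.3  0.3 -0.9] gw 0.0155
```

View pics/w14c.png

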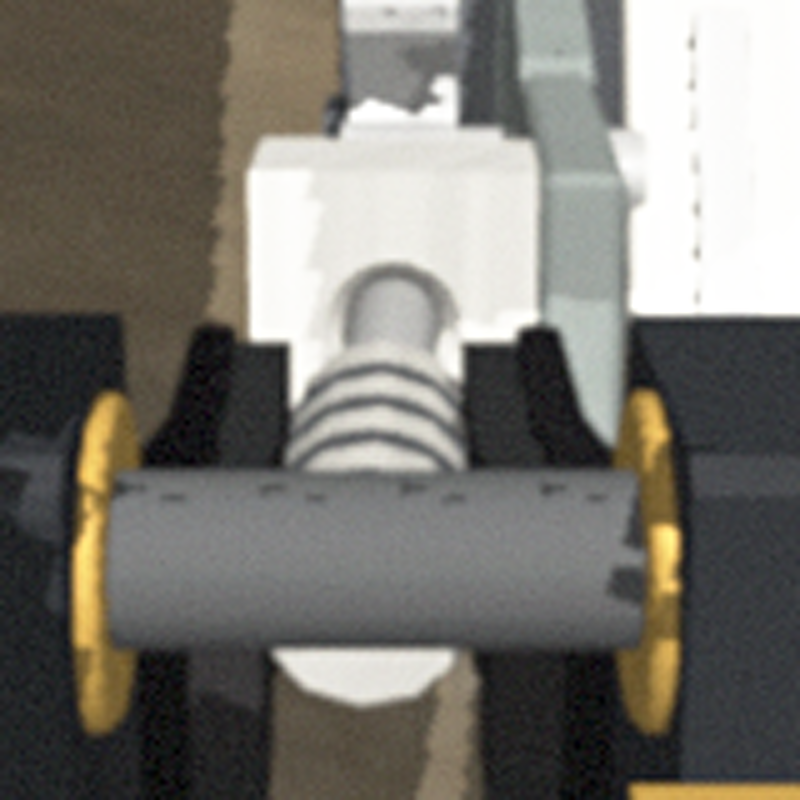

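Emit:
drive_tool --increments '[[[0.06,-0.02,0.002],[0,0,0]],[[0.06,0,0.002],[0,0,0]],[[0.06,0,0.002],[0,0,0]],[[0,0,0],[0,0,0]]]'

```text
time_s: 19.15
tool_pos: [0.5366, 0.169, 0.2173]
tool_rot: [179.5, 87.9, -74.1]
force: [0.3, 0.1, -1.1]
grip_width: 0.0152
```

Emit:
drive_tool --increments '[[[0.06,0,0.002],[0,0,0]],[[0.06,0,0.002],[0,0,0]],[[0.06,0,0.002],[0,0,0]],[[0,0,0],[0,0,0]]]'

```text
time_s: 19.55
tool_pos: [0.5367, 0.169, 0.2101]
tool_rot: [179.6, 87.9, -74.0]
force: [0.1, 0.5, -1.3]
grip_width: 0.0153
```

Emit:
drive_tool --increments '[[[0.06,0,0.002],[0,0,0]],[[0.06,0,0.002],[0,0,0]],[[0.03,0,0.001],[0,0,0]],[[0,0,0],[0,0,0]]]'

```text
time_s: 19.95
tool_pos: [0.5367, 0.169, 0.2043]
tool_rot: [179.9, 87.9, -73.8]
force: [0.1, 0.2, -1.1]
grip_width: 0.0151
```

Emit:
drive_tool --increments '[[[0.06,0,0.002],[0,0,0]],[[0.06,0,0.002],[0,0,0]],[[0.03,0,0.001],[0,0,0]],[[0,0,0],[0,0,0]]]'

```text
time_s: 20.35
tool_pos: [0.5368, 0.169, 0.1983]
tool_rot: [-179.9, 87.9, -73.5]
force: [1.5, -0.5, -1.0]
grip_width: 0.0154
```

Emit:
drive_tool --increments '[[[0.06,0,0.002],[0,0,0]],[[0.06,0,0.002],[0,0,0]],[[0.03,0,0.001],[0,0,0]],[[0,0,0],[0,0,0]]]'

```text
time_s: 20.75
tool_pos: [0.5369, 0.169, 0.1923]
tool_rot: [-179.7, 87.9, -73.3]
force: [1.3, 0.6, -1.3]
grip_width: 0.0152
```

Emit:
drive_tool --increments '[[[0.04,0,0.001],[0,0,0]],[[0.04,0,0.001],[0,0,0]],[[0,0,0],[0,0,0]],[[0,0,0],[0,0,0]]]'

```text
time_s: 21.15
tool_pos: [0.5368, 0.1691, 0.1892]
tool_rot: [-179.7, 87.9, -73.3]
force: [1.2, 0.5, -2.0]
grip_width: 0.0154
```

Emit:
drive_tool --increments '[[[0.03,0,0.001],[0,0,0]],[[0.02,0,0.001],[0,0,0]],[[0,0,0],[0,0,0]],[[0,0,0],[0,0,0]]]'

```text
time_s: 21.55
tool_pos: [0.5371, 0.1692, 0.1889]
tool_rot: [-177.9, 87.9, -71.5]
force: [-1.2, -0.9, 5.6]
grip_width: 0.0154
```

Run:
```python
from h import *
to([.5379,.1694,.187])
w=snap('wrist','w15');crop('w15',240,200,400,360,'w15c',5)
s=snap('scene','c15');crop('c15',250,150,350,250,'c15c',6)
```

```text
pos [0.5371 0.1692 0.1889] total [ 0.05 -0.02  0.  ] jaw 106.36 x [ 0.011 -0.034 -0.999] F [-1.2 -0.9  5.6] gw 0.0154
```

View pics/w15c.png

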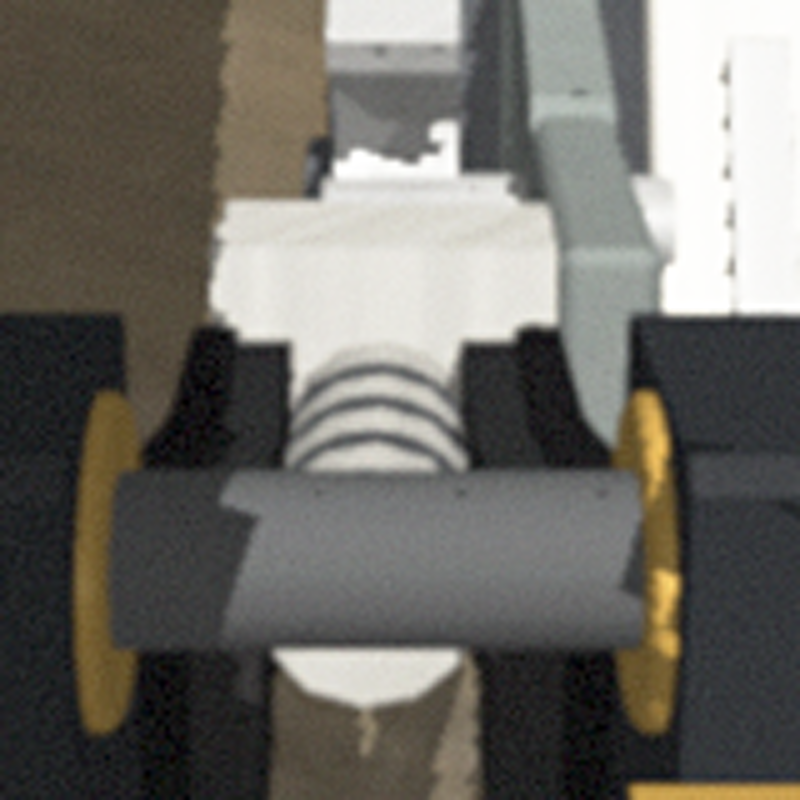

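View pics/c15c.png

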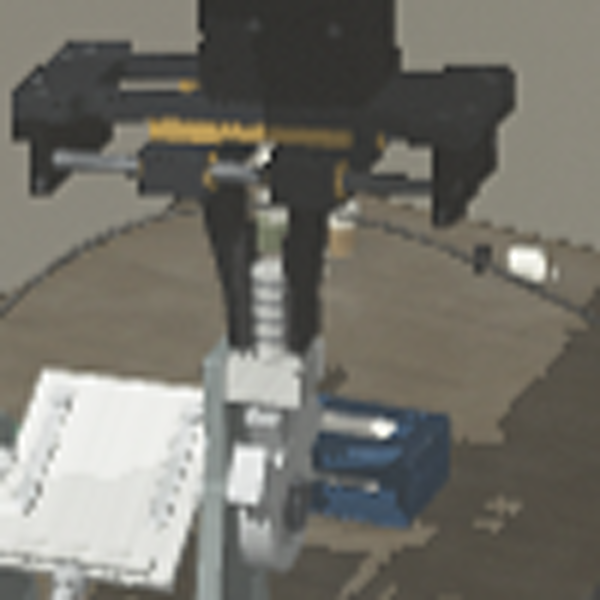

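Emit:
drive_tool --increments '[[[0.03,0,0],[0,0,0]],[[0,0,0],[0,0,0]]]'

```text
time_s: 21.85
tool_pos: [0.5371, 0.1692, 0.1887]
tool_rot: [-177.3, 88.0, -70.9]
force: [-2.5, -0.2, 10.9]
grip_width: 0.0151
```

Emit:
drive_tool --increments '[[[-0.03,0,0],[0,0,0]],[[0,0,0],[0,0,0]],[[0,0,0],[0,0,0]],[[0,0,0],[0,0,0]],[[0,0,0],[0,0,0]],[[0,0,0],[0,0,0]],[[0,0,0],[0,0,0]],[[0,0,0],[0,0,0]]]' --hand 0.6

```text
time_s: 22.65
tool_pos: [0.5367, 0.169, 0.1873]
tool_rot: [179.9, 87.9, -73.7]
force: [-0.6, 0.4, 0.2]
grip_width: 0.0673
```

Emit:
drive_tool --increments '[[[-0.3,0,0],[0,0,0]],[[-0.5,0,0],[0,0,0]],[[-0.8,0,0],[0,0,0]],[[-0.8,0,0],[0,0,0]],[[-0.8,-0.5,0],[0,0,0]],[[-0.3,-0.5,0],[0,0,0]],[[0,-0.6,0],[0,0,0]],[[0,0,0],[0,0,0]],[[0,0,0],[0,0,0]]]'

```text
time_s: 23.55
tool_pos: [0.5966, 0.1918, 0.3272]
tool_rot: [178.7, 87.9, -74.9]
force: [0.1, 0.4, 0.5]
grip_width: 0.0694
```

Run:
```python
from h import *
w=snap('wrist','w16');s=snap('scene','c16');d=snap('side','s16');crop('c16',220,150,360,270,'c16c',5);crop('s16',290,170,450,290,'s16c',5)
P=np.array([.5388,.1691,0])
for n,c,x,y in(('scene',s,220,150),('side',d,290,170)): print(n,[((proj(c,P+[0,0,z])-[x,y])*5).round() for z in(.184,.222,.241)])
print([proj(w,P+[0,0,z]).round(1) for z in(.184,.222,.241)])
```

```text
scene [array([381., 284.]), array([380., 212.]), array([380., 176.])]
side [array([333., 215.]), array([337., 153.]), array([339., 121.])]
[array([316.5, 142.9]), array([314.6, 143.8]), array([313.5, 144.3])]
```

View pics/w16.png

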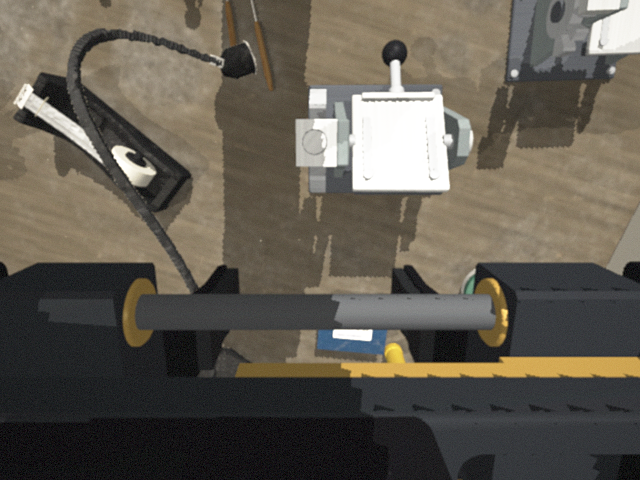

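View pics/c16c.png

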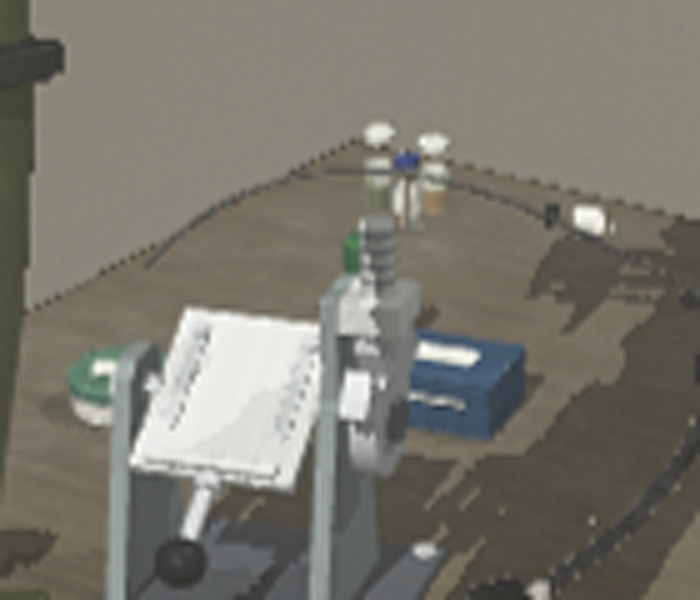

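View pics/s16c.png

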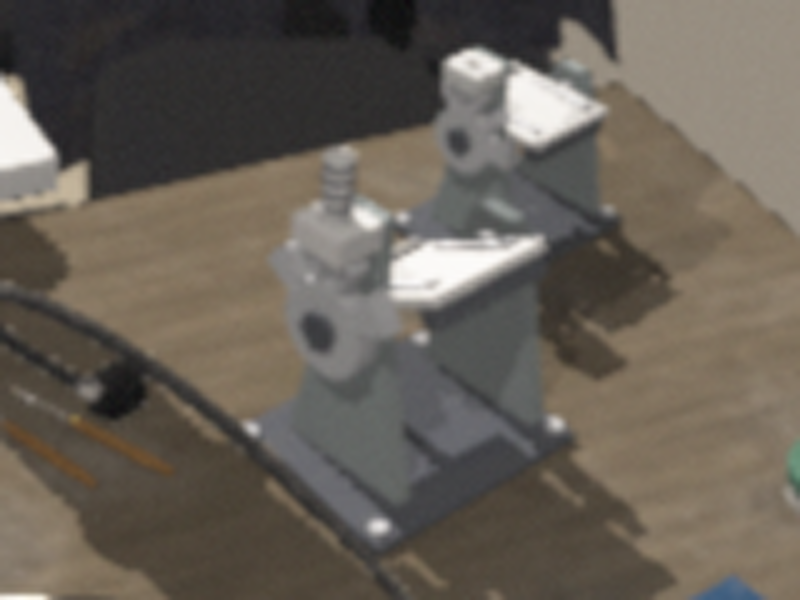

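The pin is home: its head top is at scene crop (380,218) and side crop (340,155), against (380,212) and (337,153) predicted for z = 0.222. The head sits flat on the block, the stage is at 30° and the gripper is clear.

Run:
```python
from h import *
env.sign_off(); print(env.get_obs()['time_s'])
```

```text
the job is handed in; nothing more can be done
the job is handed in; nothing more can be done
```

The stage is set at 30° and locked, and the job was handed in at about 24 s of the 67 s allowed.

- **Stage:** I swung the larger stage down by its ball handle. Triangulating the ball afterwards gave sin θ ≈ 0.49–0.50, so about 0.52 rad (the 30° notch is 0.524).
- **Pin:** I took the lock pin from its holder and pushed it down through the guide into the notch. It met no resistance until the head touched the block at the expected height. There the force rose to 5.6 N and then 10.9 N as I pressed. I then let go and backed off.
- **Last checks:** In the scene and side views, the top of the head stands where it should when home, about 0.22 m. If the pin had been resting on the rim, it would stand 19 mm higher. The robot touches nothing.
- **Bystanders:** I never went near the weight, the vial or the tin. They were not measured again at the end.

**Things that disagreed:**
- The pin sat about 2° crooked in the grip, so I tilted the tool to straighten it before inserting.
- The guide hole measured by its dark centre and by the block edges differed by about 1–1.5 mm. I aimed between the two, and the pin went in freely.

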